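# Pack and pin shut the sample transport box

## Robot

A 6-joint arm with a two-finger parallel gripper is mounted at the origin on the work surface. World frame = base frame: x ahead of the robot, y to its left, z up, the work surface at z = 0. Lengths are in m, angles in rad, forces in N, time in s.
With the tool pointing down it reaches from about 0.35 to 0.975 m from the base axis. Payload 4.9 kg.
Tool frame: the origin (TCP) lies midway between the tips of the shut fingers; the grasp point (between the pads) lies 19 mm behind it; z points along the fingers, y is the line along which they close (so a half turn about z gives the same grasp; the last joint's range is limited). The gripper opens to 85 mm and grips with 20 to 120 N. Pads are 22 mm wide; open, the fingers measure 114 mm over their backs; the gripper's body (76 mm by 85 mm) begins 54 mm behind the grasp point. The pads swing forward as they close: fully open they stand 13 mm farther back than shut.
Start: joints at [-1.381, 0.053, 1.613, -0, 1.476, -0.119], TCP at [0.19, -0.595, 0.231] pointing down, gripper open.
Joint ranges: [-3.01, 3.01], [-1.01, 2.22], [0.06, 2.58], [-1.02, 4.17], [0.09, 2.62], [-3.14, 3.14]. Speed limits (rad/s): [2.57, 2.57, 3.14, 3.14, 3.14, 3.14].

## Interface

Orientations are given as a unit quaternion [w, x, y, z].
In Python, from plant import manip gives the robot as it stands.
- The arm moves only by the tool move_arm, never from a script. Its argument "increments" is one flat list of numbers, 5 for each row, row after row: the shift along the tool's x, y, z in mm, then the turn about the tool's z in rad, then the opening, from 0 (shut) to 1 (fully open). In form: [tx, ty, tz, spin, jaw, tx, ty, tz, spin, jaw, ...]. A call has 1 to 8 rows; each row shifts and turns the commanded pose from where the row before left it, along the tool's axes as they then stand; what a row does not reach is not made up. A row lasts 1/12 s, in which the tool goes at most 41.7 mm and 7.16 degrees, less where a joint would pass 70% of its speed; a pose out of reach is approached as far as the arm can. A call with a gripper value outside its range is refused whole. The fingers move at their own pace and stop on an object; the grip force is fixed at half the most. Time passes only in rows, so rows that do not move let the fingers close. It gives the time, the measured TCP pose, the force, the opening and the grip force at its end, in the units of the state.
- manip.state(): the state, without advancing time (a new reading comes with each control period).
- manip.grab_frame(name): name is "scene" or "top" or "wrist"; returns a dict with "image" (420x560x3 uint8, blue, green, red), "fov_y" (degrees; the focal length in pixels is half the picture's height over the tangent of half this angle, whatever the lens; pixels are square), "cx", "cy" (the principal point, pixels), "eye" and "rotation" of the camera in the world; the wrist camera has in their place "T_tool_cam" (4x4, takes a point from camera to tool coordinates, whose origin is the TCP and whose axes are the flange's). Camera axes: x right, y down, z forward; pixel columns grow to the right and rows downward; lengths in m; the calibration is good to about 2 mm. The wrist camera is an equidistant fisheye: a pixel r from the principal point sees the ray r / f radians off the axis. A picture is of the moment at which its call begins: read the wrist's pose just before it. There is no depth.
- manip.job_done(): hands the job in; it is judged then, once.
The state is a dict: "time": time; "joint_pos": joint angles; "joint_vel": joint speeds; "joint_efforts": joint torques, N m; "tool_pos": TCP position; "tool_rot": TCP orientation; "contact_force": force on the tool from outside, world axes, zero at the start; "ft_torque": the same for the moment, N m; "gripper_width": opening from 0.0 (shut) to 1.0 (fully open); "grasp_force": force on a finger pad.
Only numpy, scipy, OpenCV 4.12 (cv2) and the standard library are available. Lean on these libraries where they do the work, as an engineer would, in place of code of your own. Each camera call takes 0.05 s, during which the arm holds its last target. There are 200 camera calls.

## Task

Move the empty tube rack off the sample box's lid into the steel tray, then open the lid, put every sample tub on the bench into the box and shut the lid fully. Then swing the hasp over the staple until it lies flat on the lid, and push the locking pin lengthwise through the staple's loop until its flange is close against the loop. Leave the other things on the bench where they are.

Things in the scene. Friction and masses are not known exactly. Their poses are not given: they have to be found in the camera images.
- chest: Open-topped aluminium sample box, fixed to the bench, under a hinged grey lid. Outside 147 mm (x) by 212 mm (y), rim 52 mm high, walls and floor 6 mm; inside 135 by 200 mm, 46 deep. Origin: centre of its underside; z up; -x is its front, towards the robot.
- lid (a joint): Lid angle, rad: 0 shut, grows as the front edge swings up and back, stop at 1.75. Hinge axis along the box's y through x = +73.5, z = 52 mm in its frame. The hinge is stiff (0.35 N m): the lid stays at any angle and must be pushed fully shut. Lid 147 by 212 mm, 8 mm thick (top 60 mm above the bench when shut), 0.4 kg.
- hasp (a joint): Angle of the hasp, a steel plate 60 mm wide, 5 mm thick, 85 mm long, with a slot: 0 flat on the shut lid, staple standing through the slot (plate top 65 mm above the bench); grows as it swings up and towards the robot, pi/2 upright, stop 2.15. Axis along the box's y through x = -85.5, z = 63 mm, middle at y = -55 mm. Stays where it is left (friction 0.06 N m).
- lid_handle (a point): Middle of the lid's bar handle: steel bar 10 mm thick, 72 mm long along the box's y, its axis 35 mm above the lid's top; lid shut: x = -61, y = +50, z = 95 mm in the box's frame (134.5 mm before and 43 mm above the lid's hinge). It can be pinched from above across the box's x and turns between the fingers as the lid swings.
- staple (a point): Point in the staple, a steel loop on the lid: two posts and a top bar, each 8 mm thick; opening 22 mm wide along the box's x, up to 28 mm above the lid, looking along y. The point is where the pin's axis runs when the pin lies on the shut hasp; lid shut: x = -35.5, y = -55, z = 70 mm in the box's frame. The lid's handle blocks the +y side: the pin comes from the -y side.
- hasp_end (a point): Middle of the hasp's free edge, 85 mm from the hinge.
- pin: Locking pin, lying flat: steel rod 10 mm thick, 55 mm long along its +y; flange 44 (x) by 8 (y) by 10 mm high at the rod's root; behind it an upright grey grip tab 16 (x) by 26 (y) by 40 mm high, centred at y = -21 mm. Origin: on the underside where the rod leaves the flange; the rod's axis is 5 mm above it.
- pin_mid (a point): Point on the rod's axis 14 mm from the flange.
- rack: Empty white tube rack, 32 mm (x) by 140 mm (y), 40 mm high, 0.12 kg; at the start it stands on the lid behind the handle. Origin: centre of its underside, z up.
- tray: Shallow steel tray, fixed to the bench, 120 mm (x) by 200 mm (y), rim 18 mm high, walls 4 mm, floor about 4 mm thick. Origin: centre of its underside.
- tub0: Sealed sample tub, a white block with a grey lid, 60 mm (x) by 40 mm (y), 34 mm high, about 0.09 kg. Origin: centre of its underside, z up. There are two to four tubs; None if absent.
- tub1: Sealed sample tub, a white block with a grey lid, 60 mm (x) by 40 mm (y), 34 mm high, about 0.09 kg. Origin: centre of its underside, z up. There are two to four tubs; None if absent.
- tub2: Sealed sample tub, a white block with a grey lid, 60 mm (x) by 40 mm (y), 34 mm high, about 0.09 kg. Origin: centre of its underside, z up. There are two to four tubs; None if absent.
- tub3: Sealed sample tub, a white block with a grey lid, 60 mm (x) by 40 mm (y), 34 mm high, about 0.09 kg. Origin: centre of its underside, z up. There are two to four tubs; None if absent.
- bung: Cork-coloured bung, 54 mm across, 32 mm high: a bystander. Origin: centre of its underside.
- dishes: Stack of clear dishes, 76 mm across, 28 mm high: a bystander. Origin: centre of its underside.
- jar: Amber jar, 70 mm across, 80 mm high: a bystander. Origin: centre of its underside.
Things that resemble listed ones, but are neither listed nor needed, are in the scene too. Leave any purple look-alike of the tub2 alone. Leave any orange look-alike of the pin alone.

How it is judged:
By the outcome, as a careful person would: the job done as asked, in the order asked, and still so for the second after the job is handed in, with the robot touching nothing.
Of tub0, tub1, tub2, tub3 only 2 to 4 are there at a start; the rules pass over those that are not, and their reading is None.
At some moment in a run one of tub0, tub1, tub2, tub3, pin may be knocked a few centimetres aside while the robot is not near it.
Once in a run the grip may slacken for a moment while it holds something.
It also fails if it takes over 208 s, if anything falls off the work surface, if the arm or the gripper's body presses on something with over 40 N, if the wrist force passes 120 N, or if a joint passes its speed limit or range.

## Working session

There is one attempt and no reset: what is moved stays moved. The work goes in short steps, Python scripts to look and compute and a tool call to move; the robot and the scene stay as the last step left them, time stands still between calls to the robot, and variables do not carry over. Pictures are saved under pics/ and viewed, at most 15 in all, crops included, and the job is handed in when it is done.

Besides the shell and the picture viewer there is one more tool, called after "Request:" as name(argument=value, ...) on one line, values as JSON. move_arm: Moves the arm, as the interface text tells. Its arguments: {"type":"object","properties":{"increments":{"type":"array"}},"required":["increments"]}

```bash
mkdir -p pics; ls; cat > h.py <<'E'
import numpy as np, cv2, json
from plant import manip
from scipy.spatial.transform import Rotation as R
def cam(name,save=None):
    s=manip.state(); f=manip.grab_frame(name); f['name']=name
    if name=='wrist':
        T=np.eye(4); q=s['tool_rot']; T[:3,:3]=R.from_quat([q[1],q[2],q[3],q[0]]).as_matrix(); T[:3,3]=s['tool_pos']
        M=T@np.array(f['T_tool_cam']); f['eye']=M[:3,3]; f['rotation']=M[:3,:3]
    f['eye']=np.array(f['eye']);f['rotation']=np.array(f['rotation'])
    f['f']=f['image'].shape[0]/2/np.tan(np.radians(f['fov_y'])/2)
    if save: cv2.imwrite('pics/'+save+'.png',f['image']); np.save('pics/'+save+'.npy',f,allow_pickle=True)
    return f
def load(n): return np.load('pics/'+n+'.npy',allow_pickle=True).item()
def ray(f,u,v):
    x,y=(u-f['cx']),(v-f['cy'])
    if f['name']=='wrist':
        r=np.hypot(x,y)+1e-9; a=r/f['f']; d=np.array([x/r*np.sin(a),y/r*np.sin(a),np.cos(a)])
    else: d=np.array([x/f['f'],y/f['f'],1]); d/=np.linalg.norm(d)
    return f['eye'],f['rotation']@d
def onz(f,u,v,z):
    e,d=ray(f,u,v); return e+d*(z-e[2])/d[2]
def proj(f,p):
    c=f['rotation'].T@(np.array(p)-f['eye'])
    if f['name']=='wrist':
        a=np.arctan2(np.hypot(c[0],c[1]),c[2]); r=f['f']*a/(np.hypot(c[0],c[1])+1e-9); return f['cx']+c[0]*r,f['cy']+c[1]*r
    return f['cx']+f['f']*c[0]/c[2],f['cy']+f['f']*c[1]/c[2]
def tri(f,a,g,b):
    e1,d1=ray(f,*a);e2,d2=ray(g,*b)
    s,t=np.linalg.lstsq(np.stack([d1,-d2],1),e2-e1,rcond=None)[0]
    p,q=e1+s*d1,e2+t*d2; return (p+q)/2,np.linalg.norm(p-q)
E
python3 - <<'E'
from h import *
s=manip.state();print({k:np.round(v,3) for k,v in s.items()})
for n in('scene','top','wrist'):
    f=cam(n,n+'0');print(n,f['f'],f['eye'],f['rotation'].round(3).tolist(),f['cx'],f['cy'])
    if n=='wrist':print(f['T_tool_cam'])
E
```

```text
pics
{'time': np.float64(0.0), 'joint_pos': array([-1.381,  0.053,  1.614, -0.   ,  1.476, -0.119]), 'joint_vel': array([-0.   , -0.   ,  0.001,  0.001, -0.001, -0.   ]), 'joint_efforts': array([-0.0000e+00, -3.9368e+01, -3.7018e+01, -0.0000e+00,  7.0000e-03,
        0.0000e+00]), 'tool_pos': array([ 0.19 , -0.595,  0.23 ]), 'tool_rot': array([-0.001,  0.988,  0.154, -0.   ]), 'contact_force': array([0.278, 0.103, 0.497]), 'ft_torque': array([ 0.013,  0.01 , -0.006]), 'grasp_force': np.float64(0.0), 'gripper_width': np.float64(1.001)}
scene 398.8324472705755 [ 0.91844292 -0.51501582  0.80090056] [-0.312, 0.901, 0.281, -0.104] 272.73582441625985 210.86656154957774
top 382.4857912907187 [ 0.5188797  -0.03296933  1.1806672 ] [0.016, -0.7, 0.713, -0.03] 277.72164123180676 215.246005998149
wrist 325.19226210127806 [ 0.25711017 -0.57360373  0.3732409 ] [[0.303, -0.916, -0.262], [-0.953, -0.292, -0.081], [-0.002, 0.274, -0.962]] 276.71558522083427 212.90985275100294
[[-5.03993826e-04 -9.61594758e-01 -2.74472709e-01  7.05757144e-02]
 [ 9.99999866e-01 -4.53117144e-04 -2.48763121e-04 -7.89006024e-05]
 [ 1.14841023e-04 -2.74472798e-01  9.61594857e-01 -1.43056981e-01]
 [ 0.00000000e+00  0.00000000e+00  0.00000000e+00  1.00000000e+00]]
```

```bash
python3 - <<'E'
s=open('h.py').read()
s=s.replace("f['rotation']=np.array(f['rotation'])\n","f['rotation']=np.array(f['rotation'])\n    if f['rotation'].ndim==1: f['rotation']=R.from_quat(np.roll(f['rotation'],-1)).as_matrix()\n")
open('h.py','w').write(s)
E
python3 - <<'E'
from h import *
cam('scene','scene1');cam('top','top1')
E
```

```text
(no output)
```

View pics/top0.png

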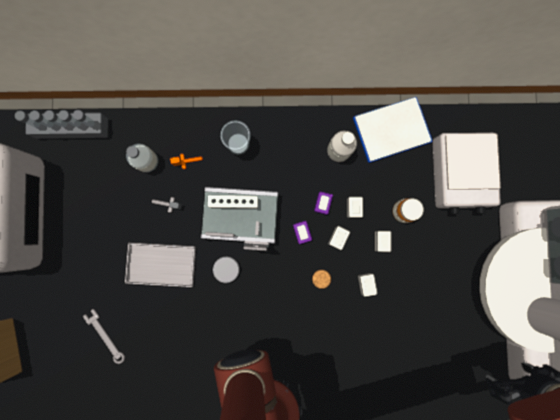

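View pics/scene0.png

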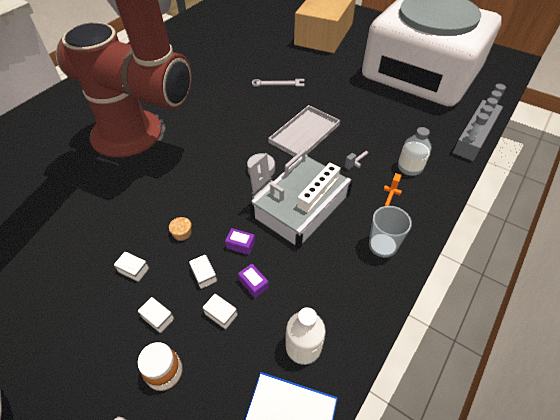

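```bash
python3 - <<'E'
from h import *
t=load('top1')['image'];s=load('scene1')['image']
a=cv2.resize(t[140:300,115:285],(600,565),interpolation=cv2.INTER_CUBIC)
cv2.imwrite('pics/c1.png',a)
cv2.imwrite('pics/c2.png',cv2.resize(s[100:250,230:410],(720,600),interpolation=cv2.INTER_CUBIC))
# objects: white in top
hsv=cv2.cvtColor(t,cv2.COLOR_BGR2HSV)
f=load('top1')
def blobs(m,z,lab,amin=60,amax=2000):
    n,l,st,c=cv2.connectedComponentsWithStats(m.astype('uint8'))
    for i in range(1,n):
        if amin<st[i,4]<amax:
            cn=cv2.findContours((l==i).astype('uint8'),0,2)[0][0]
            r=cv2.minAreaRect(cn)
            print(lab,c[i].round(1),st[i,4],np.array(r[0]).round(1),np.array(r[1]).round(1),round(r[2],1),onz(f,*r[0],z).round(3))
blobs((hsv[...,2]>90)&(np.arange(420)[:,None]>120)&(np.arange(420)[:,None]<310)&(np.arange(560)<430),0.034,'bright')
E
```

```text
bright [ 56.6 129.6] 424 [ 63. 127.] [12. 74.] 90.0 [0.872 0.588 0.034]
bright [236.5 138.9] 494 [234.5 137. ] [32. 29.] 90.0 [0.834 0.071 0.034]
bright [341.8 145.3] 667 [341.3 145.2] [24.7 32.5] 45.0 [ 0.804 -0.253  0.034]
bright [140.8 157.2] 609 [140.3 157.3] [31.8 24. ] 45.0 [0.776 0.356 0.034]
bright [183.6 160. ] 224 [185.6 161.1] [31.8 14.8] 9.0 [0.763 0.219 0.034]
bright [323.2 202.4] 283 [323.1 202.4] [14.1 20.1] 14.0 [ 0.63  -0.193  0.034]
bright [166.9 203.6] 151 [164.9 205.3] [14.5 24.5] 81.0 [0.63  0.281 0.034]
bright [355.  206.9] 311 [355. 207.] [20. 14.] 90.0 [ 0.615 -0.289  0.034]
bright [407.9 209.7] 597 [407.9 209.5] [22.9 30.6] 78.7 [ 0.604 -0.45   0.034]
bright [302.1 231.9] 291 [302.1 231.9] [20.7 14. ] 72.9 [ 0.543 -0.128  0.034]
bright [339.  237.4] 324 [339.1 237.4] [15.2 21.4] 24.8 [ 0.524 -0.238  0.034]
bright [382.8 241. ] 339 [383. 241.] [20. 16.] 90.0 [ 0.511 -0.371  0.034]
bright [225.4 269.3] 543 [225.5 269.5] [25. 25.] 90.0 [0.435 0.103 0.034]
bright [321.1 278.8] 286 [321. 279.] [18. 18.] 90.0 [ 0.401 -0.181  0.034]
bright [367.6 284.8] 342 [367.6 284.8] [22.2 15.8] 80.5 [ 0.381 -0.32   0.034]
```

View pics/c1.png

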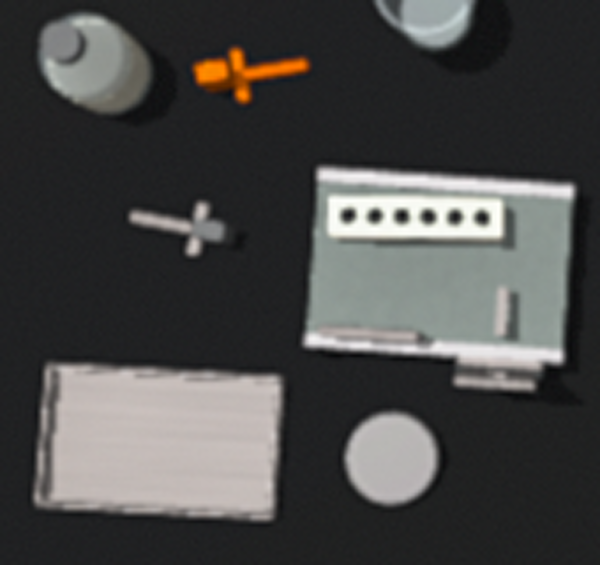

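View pics/c2.png

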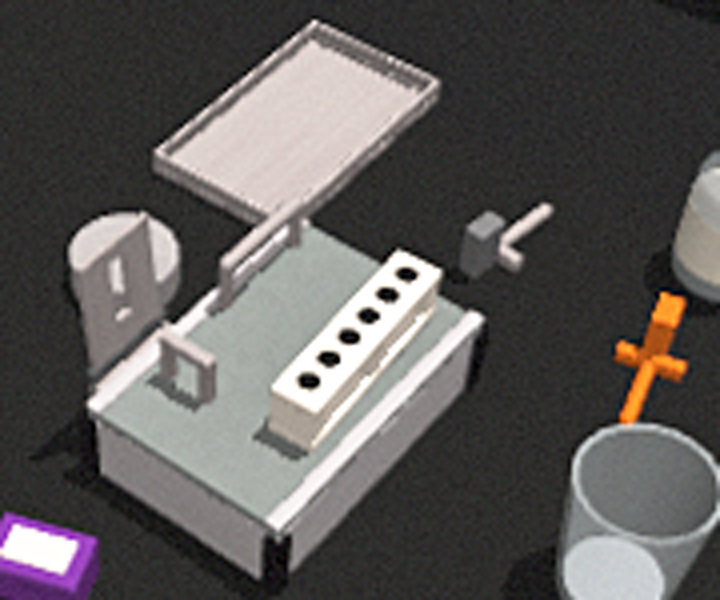

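```bash
cat >> h.py <<'E'
def pose():
    s=manip.state(); q=s['tool_rot']; m=R.from_quat([q[1],q[2],q[3],q[0]]).as_matrix()
    p=s['tool_pos']; return [p[0],p[1],p[2],np.arctan2(m[1,0],m[0,0])%(2*np.pi)-(0 if np.arctan2(m[1,0],m[0,0])>-1.2 or True else 0)]
def plan(cur,segs,cap=36):
    """segs: list of (x,y,z,theta_or_None,jaw,cap). prints rows in calls of 8; returns end pose"""
    c=list(cur); rows=[]
    if c[3]>5: c[3]-=2*np.pi
    for s in segs:
        if s[0]=='hold': rows+=[[0,0,0,0,s[2]]]*s[1]; continue
        x,y,z,th,jaw=s[:5]; k=s[5] if len(s)>5 else cap
        if th is None: th=c[3]
        n=max(1,int(np.ceil(max(np.linalg.norm(np.array([x,y,z])-c[:3])*1000/k,abs(th-c[3])/0.115))))
        st=list(c)
        for i in range(1,n+1):
            t=np.array(st)+(np.array([x,y,z,th])-st)*i/n
            dx,dy,dz=(t[:3]-c[:3])*1000; ct,sn=np.cos(c[3]),np.sin(c[3])
            r=[round(float(v),1) for v in (ct*dx+sn*dy, sn*dx-ct*dy, -dz)]+[round(float(c[3]-t[3]),3),jaw]
            if k>5: r[:3]=[round(v) for v in r[:3]]
            rows.append(r)
            c[0]+=(ct*r[0]+sn*r[1])/1000;c[1]+=(sn*r[0]-ct*r[1])/1000;c[2]-=r[2]/1000;c[3]-=r[3]
    for i in range(0,len(rows),8): print(json.dumps([v+0 for r in rows[i:i+8] for v in r]))
    return c
def W(ch,x,y,z=0):  # box frame (m) -> world ; ch=(x,y,yaw)
    c,s=np.cos(ch[2]),np.sin(ch[2]); return ch[0]+c*x-s*y, ch[1]+s*x+c*y, z
E
python3 - <<'E'
from h import *
f=load('top1');g=load('scene1')
C=np.array([(205.1,187.6),(277.9,192.1),(274.2,242.6),(201.1,237.7)])
P=np.array([onz(f,*c,.06) for c in C]);print(P.round(3))
print('ctr',P.mean(0), 'yaw',np.degrees(np.arctan2(*(P[0]-P[3])[[1,0]])),np.degrees(np.arctan2(*(P[0]-P[1])[[0,1]])))
# scene check: lid front right corner in c2: scale 4, offset (230,100): (270,525)rear-right,(92,403)front-right,(482,318)rear-left
for n,a,b in(('rearR',C[1],(230+272/4,100+528/4)),('frontR',C[2],(230+92/4,100+403/4)),('rearL',C[0],(230+482/4,100+318/4))):
    print(n,tri(f,a,g,b))
T=np.array([(115+x/3.53,140+y/3.53) for x,y in((46,363),(282,376),(273,520),(36,507))])
P=np.array([onz(f,*c,.018) for c in T]);print('tray',P.round(3),P.mean(0))
p=plan(pose(),[(.57,.08,.30,np.pi/2,1)]);print(p,pose())
E
```

```text
[[ 0.677  0.157  0.06 ]
 [ 0.66  -0.057  0.06 ]
 [ 0.512 -0.043  0.06 ]
 [ 0.53   0.17   0.06 ]]
ctr [0.59511127 0.05658149 0.06      ] yaw -4.899336765444029 4.513043461235649
rearR (array([ 0.65905951, -0.05751983,  0.06343867]), np.float64(0.002385542068911379))
frontR (array([ 0.51450136, -0.04132553,  0.05968613]), np.float64(0.006047310203385026))
rearL (array([0.6776828 , 0.15735121, 0.05752186]), np.float64(6.7275867002163875e-06))
tray [[0.52  0.396 0.018]
 [0.505 0.196 0.018]
 [0.383 0.204 0.018]
 [0.398 0.404 0.018]] [0.4513471  0.30012454 0.018     ]
[26, -24, -3, -0.057, 1, 27, -22, -3, -0.058, 1, 28, -21, -3, -0.057, 1, 30, -20, -4, -0.057, 1, 30, -17, -3, -0.058, 1, 32, -16, -3, -0.057, 1, 32, -14, -3, -0.058, 1, 33, -12, -3, -0.057, 1]
[34, -10, -3, -0.057, 1, 34, -8, -4, -0.058, 1, 35, -6, -3, -0.057, 1, 35, -4, -3, -0.057, 1, 35, -2, -3, -0.058, 1, 35, 0, -3, -0.057, 1, 36, 2, -3, -0.057, 1, 34, 3, -3, -0.058, 1]
[35, 6, -4, -0.057, 1, 34, 8, -3, -0.058, 1, 34, 10, -3, -0.057, 1, 34, 12, -3, -0.057, 1, 32, 14, -3, -0.058, 1, 32, 15, -3, -0.057, 1]
[np.float64(0.5699533448454145), np.float64(0.08037325283525254), np.float64(0.2997164786961966), np.float64(1.5707823747135405)] [np.float64(0.1898731180573057), np.float64(-0.5951383942771806), np.float64(0.23071647869619658), np.float64(0.30878237471354025)]
```

Request:
move_arm(increments=[26,-24,-3,-0.057,1,27,-22,-3,-0.058,1,28,-21,-3,-0.057,1,30,-20,-4,-0.057,1,30,-17,-3,-0.058,1,32,-16,-3,-0.057,1,32,-14,-3,-0.058,1,33,-12,-3,-0.057,1])

```text
time: 0.92
tool_pos: [0.3281, -0.3482, 0.2564]
tool_rot: [0.0, 0.927, 0.376, 0.0]
contact_force: [0.1, -0.1, -0.4]
gripper_width: 0.996
grasp_force: 0.0
```

Request:
move_arm(increments=[34,-10,-3,-0.057,1,34,-8,-4,-0.058,1,35,-6,-3,-0.057,1,35,-4,-3,-0.057,1,35,-2,-3,-0.058,1,35,0,-3,-0.057,1,36,2,-3,-0.057,1,34,3,-3,-0.058,1])

```text
time: 1.58
tool_pos: [0.4664, -0.1029, 0.2816]
tool_rot: [0.0, 0.817, 0.577, 0.0]
contact_force: [0.6, -0.9, 1.1]
gripper_width: 0.999
grasp_force: 0.0
```

Request:
move_arm(increments=[35,6,-4,-0.057,1,34,8,-3,-0.058,1,34,10,-3,-0.057,1,34,12,-3,-0.057,1,32,14,-3,-0.058,1,32,15,-3,-0.057,1])

```text
time: 2.08
tool_pos: [0.5706, 0.0819, 0.3003]
tool_rot: [0.0, 0.706, 0.708, -0.0]
contact_force: [0.6, -0.6, 0.3]
gripper_width: 0.997
grasp_force: 0.0
```

```bash
python3 - <<'E'
from h import *
f=cam('wrist','w1');print(pose(),manip.state()['time'])
E
```

```text
[np.float64(0.5724645109384444), np.float64(0.08659065774775114), np.float64(0.3005879771041594), np.float64(1.580155631025093)] 2.1333
```

View pics/w1.png

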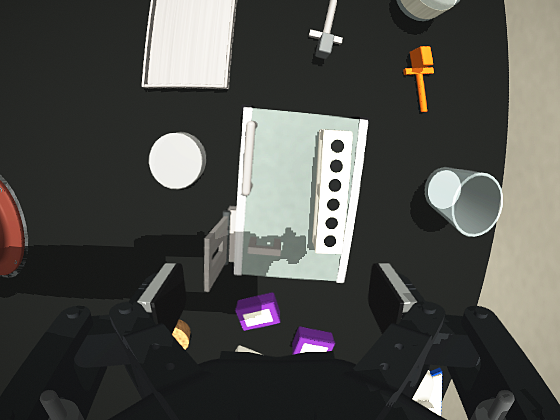

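```bash
cat > ch.py <<'E'
from h import *
f=load('w1');t=load('top1');s=load('scene1')
g=cv2.cvtColor(f['image'],cv2.COLOR_BGR2GRAY)
C=np.array([(246,108),(366,121),(343,281),(236,274)],np.float32).reshape(-1,1,2)
C=cv2.cornerSubPix(g,C,(4,4),(-1,-1),(3,30,.01)).reshape(-1,2)
P=np.array([onz(f,*c,.06) for c in C]);print(C.round(1).tolist(),P.round(4).tolist())
e=lambda a,b:np.linalg.norm(P[a]-P[b])
print(e(0,1),e(1,2),e(2,3),e(3,0),P.mean(0))
m=(f['image'].min(2)>215).astype('uint8'); m[:, :312]=0; m[:120]=0;m[260:]=0; m[:,357:]=0
m=cv2.morphologyEx(m,3,np.ones((15,15),np.uint8))
c=max(cv2.findContours(m,0,2)[0],key=cv2.contourArea);r=cv2.boxPoints(cv2.minAreaRect(c));print('rack',r.round(1).tolist())
Q=np.array([onz(f,*k,.10) for k in r]);print(Q.round(4).tolist(),Q.mean(0))
# rack top height by triangulating centre hole rows top view
print('rack holes tri',tri(f,(337.5,146),t,(115+348/3.53,140+216/3.53)),tri(f,(330,241),t,(115+482/3.53,140+218/3.53)))
print('handle', onz(f,249,158,.1))
print('hasp top', tri(f,(207,290),t,(115+454/3.53,140+378/3.53)))
E
python3 ch.py
```

```text
[[243.10000610351562, 106.5999984741211], [367.6000061035156, 119.80000305175781], [343.29998779296875, 282.3999938964844], [233.39999389648438, 273.8999938964844]] [[0.5321, 0.1709, 0.06], [0.6796, 0.1582, 0.06], [0.6615, -0.0547, 0.06], [0.5145, -0.0414, 0.06]]
0.14798845708358624 0.21371785882194907 0.1475703880777473 0.21301363733607498 [0.59694097 0.05825311 0.06      ]
rack [[314.6000061035156, 258.70001220703125], [316.0, 128.89999389648438], [356.8999938964844, 129.39999389648438], [355.3999938964844, 259.20001220703125]]
[[0.6155, -0.0012, 0.1], [0.6125, 0.1456, 0.1], [0.6567, 0.1466, 0.1], [0.6643, -0.0025, 0.1]] [0.63726032 0.07214484 0.1       ]
rack holes tri (array([0.63437187, 0.12730738, 0.09907887]), np.float64(0.003653186096818933)) (array([0.63102304, 0.01962665, 0.09769172]), np.float64(0.0033859987648580015))
handle [0.54197572 0.114277   0.1       ]
hasp top (array([0.51088903, 0.03160442, 0.2287105 ]), np.float64(0.01558978928851305))
```

```bash
python3 - <<'E'
from h import *
f=load('w1')
H=[onz(f,*k,.10) for k in((337.5,146),(330,241))];print(H)
p=plan(pose(),[(.633,.0735,.16,1.54,1),(.633,.0735,.073,None,1,25),('hold',6,0.1),(.633,.0735,.078,None,0.1,8)]);print(p)
E
```

```text
[array([0.6359365 , 0.12799821, 0.1       ]), array([0.63230301, 0.02072976, 0.1       ])]
[-3, 12, 28, 0.008, 1, -2, 12, 28, 0.008, 1, -3, 12, 28, 0.008, 1, -2, 12, 28, 0.008, 1, -3, 13, 29, 0.008, 1, 0, 0, 22, 0.0, 1, 0, 0, 21, 0.0, 1, 0, 0, 22, 0.0, 1]
[0, 0, 22, 0.0, 1, 0, 0, 0, 0, 0.1, 0, 0, 0, 0, 0.1, 0, 0, 0, 0, 0.1, 0, 0, 0, 0, 0.1, 0, 0, 0, 0, 0.1, 0, 0, 0, 0, 0.1, 0, 0, -5, 0.0, 0.1]
[np.float64(0.6333727693821913), np.float64(0.0731707882726894), np.float64(0.0775879771041594), np.float64(1.540155631025093)]
```

Request:
move_arm(increments=[-3,12,28,0.008,1,-2,12,28,0.008,1,-3,12,28,0.008,1,-2,12,28,0.008,1,-3,13,29,0.008,1,0,0,0,0,1,0,0,0,0,1])

```text
time: 2.72
tool_pos: [0.6294, 0.066, 0.1569]
tool_rot: [-0.002, 0.721, 0.693, -0.002]
contact_force: [0.3, 0.6, 0.8]
gripper_width: 1.0
grasp_force: 0.0
```

```bash
python3 - <<'E'
from h import *
print(np.round(pose(),4),np.round(manip.state()['joint_vel'],3))
E
```

```text
[0.6294 0.066  0.1569 1.5306] [ 0.005 -0.057 -0.046  0.002  0.003  0.001]
```

```bash
python3 - <<'E'
from h import *
p=plan(pose(),[(.6335,.0735,.120,1.54,1,25),(.6335,.0735,.073,None,1,25),('hold',6,0.1),(.633,.0735,.078,None,0.1,8)]);print(p)
E
```

```text
[4, 2, 18, -0.005, 1, 4, 2, 19, -0.004, 1, 0, 0, 23, 0.0, 1, 0, 0, 24, 0.0, 1, 0, 0, 0, 0, 0.1, 0, 0, 0, 0, 0.1, 0, 0, 0, 0, 0.1, 0, 0, 0, 0, 0.1]
[0, 0, 0, 0, 0.1, 0, 0, 0, 0, 0.1, 0, -1, -5, 0.0, 0.1]
[np.float64(0.6326517115237416), np.float64(0.07387150952544401), np.float64(0.07787769159470584), np.float64(1.539561415922817)]
```

Request:
move_arm(increments=[4,2,18,-0.005,1,4,2,19,-0.004,1,0,0,23,0,1,0,0,24,0,1,0,0,0,0,0.1,0,0,0,0,0.1,0,0,0,0,0.1,0,0,0,0,0.1])

```text
time: 3.38
tool_pos: [0.637, 0.074, 0.0788]
tool_rot: [0.002, 0.718, 0.696, 0.002]
contact_force: [-1.1, -0.7, 2.1]
gripper_width: 0.454
grasp_force: 0.9
```

Request:
move_arm(increments=[0,0,0,0,0.1,0,0,0,0,0.1,0,0,-5,0,0.1,0,0,-15,0,0.1,0,0,0,0,0.1,0,0,0,0,0.1])

```text
time: 3.88
tool_pos: [0.6364, 0.0739, 0.0976]
tool_rot: [0.001, 0.718, 0.696, 0.001]
contact_force: [-0.2, 0.7, -1.6]
gripper_width: 0.362
grasp_force: 59.4
```

```bash
python3 - <<'E'
from h import *
p=pose();print(np.round(p,4))
d=[.4515-.0005,.300+.000]
p=plan(p,[(.6,.10,.16,1.54,.1),(*d,.09,1.50,.1),('hold',2,.1)]);print(p)
E
```

```text
[0.6364 0.0739 0.0976 1.5398]
[8, -12, -21, 0.0, 0.1, 9, -13, -21, 0.0, 0.1, 8, -12, -20, 0.0, 0.1, 24, -19, 9, 0.005, 0.1, 25, -20, 8, 0.005, 0.1, 24, -20, 9, 0.005, 0.1, 24, -19, 9, 0.005, 0.1, 24, -20, 8, 0.005, 0.1]
[24, -20, 9, 0.005, 0.1, 24, -20, 9, 0.005, 0.1, 23, -21, 9, 0.005, 0.1, 0, 0, 0, 0, 0.1, 0, 0, 0, 0, 0.1]
[np.float64(0.4507183914671572), np.float64(0.29957670312523615), np.float64(0.0896091171665067), np.float64(1.4997876843012035)]
```

Request:
move_arm(increments=[8,-12,-21,0,0.1,9,-13,-21,0,0.1,8,-12,-20,0,0.1,24,-19,9,0.005,0.1,25,-20,8,0.005,0.1,24,-20,9,0.005,0.1,24,-19,9,0.005,0.1,24,-20,8,0.005,0.1])

```text
time: 4.55
tool_pos: [0.5047, 0.2258, 0.1136]
tool_rot: [-0.0, 0.727, 0.687, -0.0]
contact_force: [1.3, 0.4, -0.3]
gripper_width: 0.359
grasp_force: 59.7
```

Request:
move_arm(increments=[24,-20,9,0.005,0.1,24,-20,9,0.005,0.1,23,-21,9,0.005,0.1,0,0,0,0,0.1,0,0,0,0,0.1])

```text
time: 4.97
tool_pos: [0.4478, 0.3002, 0.0862]
tool_rot: [-0.0, 0.731, 0.683, -0.001]
contact_force: [0.4, -0.4, -1.0]
gripper_width: 0.36
grasp_force: 59.7
```

```bash
python3 - <<'E'
from h import *
s=manip.state();p=pose();print(np.round(p,4),s['grasp_force'],s['gripper_width'])
p=plan(p,[(.451,.300,.04,1.50,.1,20),(.451,.300,.021,None,.1,5),('hold',2,.1)]);print(p)
f=cam('wrist','w2');t=cam('top','t2')
E
```

```text
[0.4478 0.3002 0.0862 1.5028] 59.6885182679398 0.3602333353936407
[0, 1, 15, 0.001, 0.1, 0, 1, 16, 0.001, 0.1, 0, 1, 15, 0.001, 0.1, 0.0, 0.1, 4.8, 0.0, 0.1, 0.0, 0.0, 4.8, 0.0, 0.1, 0.1, 0.1, 4.8, 0.0, 0.1, 0.0, 0.0, 4.8, 0.0, 0.1, 0, 0, 0, 0, 0.1]
[0, 0, 0, 0, 0.1]
[np.float64(0.45095506234450283), np.float64(0.3000323818167056), np.float64(0.02103871950093525), np.float64(1.4997818362936393)]
```

View pics/w2.png

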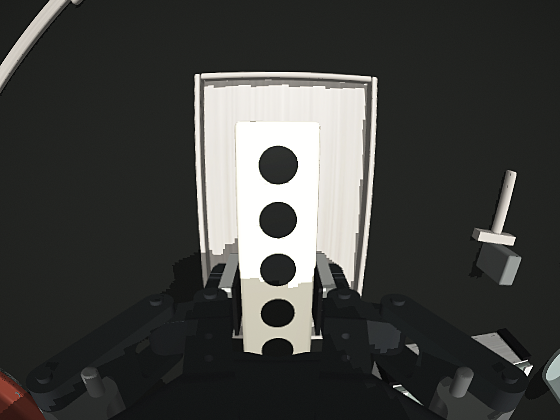

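Request:
move_arm(increments=[0,1,15,0,0.1,0,1,16,0,0.1,0,1,15,0,0.1,0,0,5,0,0.1,0,0,5,0,0.1,0,0,5,0,0.1,0,0,3,0,0.1,0,0,0,0,0.1])

```text
time: 5.73
tool_pos: [0.4525, 0.2992, 0.0233]
tool_rot: [0.0, 0.732, 0.681, -0.0]
contact_force: [0.5, -0.8, -1.8]
gripper_width: 0.358
grasp_force: 59.8
```

```bash
python3 - <<'E'
from h import *
s=manip.state();print(np.round(pose(),4),s['contact_force'],s['grasp_force'])
E
```

```text
[0.4525 0.2992 0.0233 1.4995] [ 0.54596629 -0.80969401 -1.7944672 ] 59.75290169357322
```

Request:
move_arm(increments=[0,0,2,0,0.1,0,0,0,0,0.1,0,0,0,0,0.6,0,0,0,0,0.6,0,0,0,0,0.6,0,0,-15,0,0.6,0,0,-30,0,0.6,0,0,-30,0,0.6])

```text
time: 6.4
tool_pos: [0.451, 0.2988, 0.0956]
tool_rot: [-0.001, 0.732, 0.682, -0.002]
contact_force: [0.2, -0.5, 0.7]
gripper_width: 0.601
grasp_force: 0.0
```

Request:
move_arm(increments=[0,0,-20,0,0.6,0,0,0,0,0.6,0,0,0,0,0.6])

```text
time: 6.65
tool_pos: [0.4534, 0.2999, 0.118]
tool_rot: [0.001, 0.732, 0.682, 0.002]
contact_force: [-1.6, 0.1, -0.6]
gripper_width: 0.601
grasp_force: 0.0
```

```bash
python3 - <<'E'
from h import *
f=cam('wrist','w3');p=pose();print(np.round(p,4))
ch=(.597,.058,-.085);h=W(ch,-.061,.05);print(h)
p=plan(p,[(h[0],h[1],.16,1.486,.6),('hold',3,.6)]);print(p)
E
```

```text
[0.4523 0.2994 0.1161 1.4998]
(np.float64(0.540465113995481), np.float64(0.1129982423760619), 0)
[-30, 17, -7, 0.002, 0.6, -30, 17, -8, 0.003, 0.6, -30, 17, -7, 0.002, 0.6, -30, 17, -7, 0.002, 0.6, -29, 17, -8, 0.003, 0.6, -30, 17, -7, 0.002, 0.6, 0, 0, 0, 0, 0.6, 0, 0, 0, 0, 0.6]
[0, 0, 0, 0, 0.6]
[np.float64(0.5402366605698142), np.float64(0.11307333760574892), np.float64(0.16014928310216617), np.float64(1.4858113578298047)]
```

View pics/w3.png

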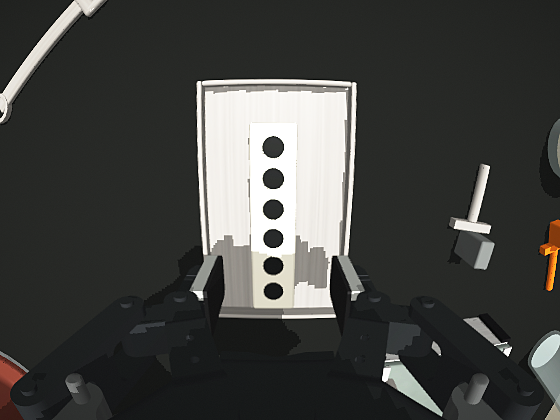

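Request:
move_arm(increments=[-30,17,-7,0.002,0.6,-30,17,-8,0.003,0.6,-30,17,-7,0.002,0.6,-30,17,-7,0.002,0.6,-29,17,-8,0.003,0.6,-30,17,-7,0.002,0.6,0,0,0,0,0.6,0,0,0,0,0.6])

```text
time: 7.37
tool_pos: [0.54, 0.1117, 0.1586]
tool_rot: [-0.001, 0.738, 0.675, -0.001]
contact_force: [-0.8, 0.6, -0.9]
gripper_width: 0.599
grasp_force: 0.0
```

```bash
python3 - <<'E'
from h import *
f=cam('wrist','w4');p=pose();print(np.round(p,4))
# bar in wrist image: predicted pixel of bar, show bright stripe across row
ch=(.597,.058,-.085);
for y in(.03,.05,.07):
    q=W(ch,-.061,y,.1);u,v=proj(f,q);u,v=int(round(u)),int(round(v));print((u,v),f['image'][v,u-20:u+21:2].mean(1).round().astype(int).tolist())
p=plan(p,[(*W(ch,-.061,.05,.078),1.486,.6,25),('hold',2,.6)]);print(p)
E
```

```text
[0.5393 0.1128 0.1583 1.4844]
(276, 257) [25, 26, 0, 192, 179, 181, 186, 111, 150, 242, 244, 242, 234, 206, 117, 118, 118, 118, 117, 117, 117]
(276, 229) [44, 24, 160, 255, 255, 222, 159, 190, 233, 240, 241, 240, 233, 199, 205, 211, 210, 210, 209, 209, 210]
(276, 200) [43, 20, 255, 254, 255, 221, 146, 200, 234, 241, 242, 240, 233, 201, 207, 212, 211, 212, 213, 212, 212]
[0, 0, 20, 0.0, 0.6, 0, 1, 20, -0.001, 0.6, 0, 0, 20, 0.0, 0.6, 0, 0, 20, -0.001, 0.6, 0, 0, 0, 0, 0.6, 0, 0, 0, 0, 0.6]
[np.float64(0.540316678304878), np.float64(0.11268605677570684), np.float64(0.07828504833242274), np.float64(1.4863941863124097)]
```

Request:
move_arm(increments=[0,0,20,0,0.6,0,1,20,0,0.6,0,0,20,0,0.6,0,0,20,0,0.6,0,0,0,0,0.3,0,0,0,0,0,0,0,0,0,0,0,0,0,0,0])

```text
time: 8.08
tool_pos: [0.5396, 0.114, 0.081]
tool_rot: [-0.002, 0.736, 0.677, -0.001]
contact_force: [-9.2, 1.5, 2.5]
gripper_width: 0.088
grasp_force: 58.5
```

Request:
move_arm(increments=[0,0,0,0,0,0,0,0,0,0,0,0,0,0,0])

```text
time: 8.33
tool_pos: [0.5396, 0.114, 0.081]
tool_rot: [-0.002, 0.736, 0.677, -0.001]
contact_force: [-7.0, 2.1, 1.9]
gripper_width: 0.085
grasp_force: 58.5
```

```bash
cat > arc.py <<'E'
from h import *
import sys
ch=(.597,.058,-.085)
def hp(a):  # handle point box x,z at lid angle a
    return .0735-.1345*np.cos(a)+.043*np.sin(a), .052+.1345*np.sin(a)+.043*np.cos(a)
def arc(angs,jaw,p):
    off=p[2]-0; base=None
    rows=[];c=list(p)
    x0,z0=hp(angs[0]); 
    P0=np.array(W(ch,x0,.05,z0))
    # keep the measured offset from nominal at the start
    o=np.array(p[:3])-P0; print('offset',o.round(4))
    segs=[]
    for a in angs[1:]:
        x,z=hp(a); q=np.array(W(ch,x,.05,z))+o; segs.append((*q,None,jaw,60))
    return plan(c,segs,60)
E
python3 - <<'E'
from arc import *
s=manip.state();p=pose();print(np.round(p,4),s['grasp_force'],s['gripper_width'])
arc(np.arange(0,1.7001,.1),0,p)
E
```

```text
[0.5396 0.114  0.081  1.4863] 58.50506544113159 0.0849883320665955
offset [-0.0009  0.001  -0.014 ]
[0, 5, -13, 0.0, 0, 0, 6, -13, 0.0, 0, 0, 8, -12, 0.0, 0, 0, 8, -11, 0.0, 0, 0, 10, -10, 0.0, 0, 0, 11, -9, 0.0, 0, 0, 11, -8, 0.0, 0, 0, 13, -7, 0.0, 0]
[0, 13, -6, 0.0, 0, 0, 13, -4, 0.0, 0, 0, 14, -3, 0.0, 0, 0, 14, -2, 0.0, 0, 0, 14, 0, 0.0, 0, 0, 14, 1, 0.0, 0, 0, 14, 3, 0.0, 0, 0, 13, 4, 0.0, 0]
[0, 14, 5, 0.0, 0]
```

Request:
move_arm(increments=[0,5,-13,0,0,0,6,-13,0,0,0,8,-12,0,0,0,8,-11,0,0,0,10,-10,0,0,0,11,-9,0,0,0,11,-8,0,0,0,13,-7,0,0])

```text
time: 9.0
tool_pos: [0.6121, 0.1078, 0.1683]
tool_rot: [-0.002, 0.736, 0.677, -0.001]
contact_force: [-11.4, 1.8, 7.6]
gripper_width: 0.086
grasp_force: 58.6
```

```bash
python3 - <<'E'
from h import *
s=manip.state();p=pose();print(np.round(p,4),s['grasp_force'],s['gripper_width'],s['contact_force'])
E
```

```text
[0.6121 0.1078 0.1683 1.4866] 58.5601669549942 0.08643309694713819 [-11.3988995    1.77921028   7.61565156]
```

Request:
move_arm(increments=[0,13,-6,0,0,0,13,-4,0,0,0,14,-3,0,0,0,14,-2,0,0,0,14,0,0,0,0,14,1,0,0,0,14,3,0,0,0,13,4,0,0])

```text
time: 9.67
tool_pos: [0.7241, 0.0982, 0.1759]
tool_rot: [0.002, 0.736, 0.677, 0.002]
contact_force: [-3.4, 1.1, 4.0]
gripper_width: 0.085
grasp_force: 60.4
```

Request:
move_arm(increments=[0,12,5,0,0,0,0,0,0,0,0,0,0,0,0])

```text
time: 9.92
tool_pos: [0.7375, 0.0969, 0.1704]
tool_rot: [0.003, 0.737, 0.676, 0.004]
contact_force: [5.5, 2.5, 5.5]
gripper_width: 0.088
grasp_force: 59.9
```

Request:
move_arm(increments=[0,0,0,0,0.27,0,0,0,0,0.27,0,0,0,0,0.27,0,0,-15,0,0.27,0,0,-30,0,0.27,0,0,-30,0,0.27,0,0,0,0,0.27,0,0,0,0,0.27])

```text
time: 10.58
tool_pos: [0.7349, 0.0966, 0.2451]
tool_rot: [0.002, 0.737, 0.676, 0.002]
contact_force: [0.4, 0.2, 0.4]
gripper_width: 0.267
grasp_force: 0.0
```

```bash
python3 - <<'E'
from h import *
s=manip.state();p=pose();print(np.round(p,4))
p=plan(p,[(p[0]-.03,p[1],.33,1.8,.9),(.47,-.20,.33,3.14,.9),('hold',2,.9)]);print(p)
cam('top','t3');cam('scene','s3')
im=load('s3')['image'];t=load('t3')['image']
a=cv2.resize(im[60:330,90:410],(640,540));cv2.imwrite('pics/c3.png',a)
E
```

```text
[0.7349 0.0966 0.2451 1.4858]
[-1, -10, -28, -0.105, 0.9, 0, -10, -29, -0.104, 0.9, 2, -10, -28, -0.105, 0.9, -20, -25, 0, -0.112, 0.9, -16, -26, 0, -0.111, 0.9, -14, -29, 0, -0.112, 0.9, -11, -30, 0, -0.112, 0.9, -7, -30, 0, -0.111, 0.9]
[-3, -32, 0, -0.112, 0.9, 0, -31, 0, -0.112, 0.9, 3, -32, 0, -0.111, 0.9, 7, -30, 0, -0.112, 0.9, 10, -30, 0, -0.112, 0.9, 14, -29, 0, -0.112, 0.9, 16, -26, 0, -0.111, 0.9, 0, 0, 0, 0, 0.9]
[0, 0, 0, 0, 0.9]
[np.float64(0.4703072655648659), np.float64(-0.19953104199359237), np.float64(0.33009222429632734), np.float64(3.1397759943622083)]
```

View pics/c3.png

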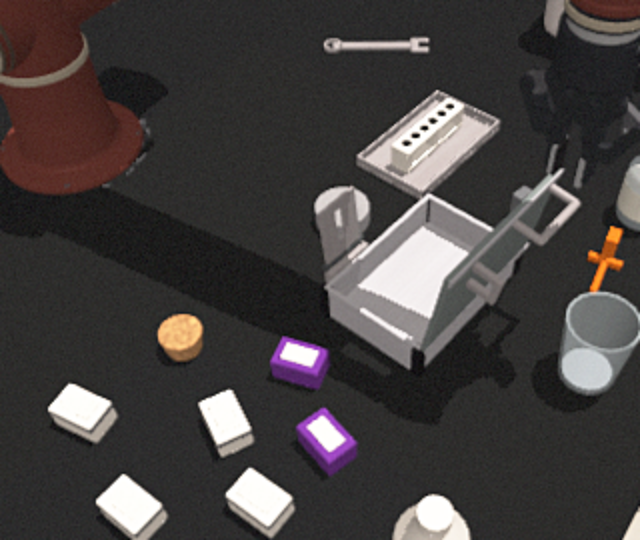

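Request:
move_arm(increments=[-1,-10,-28,-0.105,0.9,0,-10,-29,-0.104,0.9,2,-10,-28,-0.105,0.9,-20,-25,0,-0.112,0.9,-16,-26,0,-0.111,0.9,-14,-29,0,-0.112,0.9,-11,-30,0,-0.112,0.9,-7,-30,0,-0.111,0.9])

```text
time: 11.35
tool_pos: [0.604, -0.0276, 0.323]
tool_rot: [-0.002, 0.379, 0.925, -0.001]
contact_force: [0.4, -0.5, -0.5]
gripper_width: 0.898
grasp_force: 0.0
```

Request:
move_arm(increments=[-3,-32,0,-0.112,0.9,0,-31,0,-0.112,0.9,3,-32,0,-0.111,0.9,7,-30,0,-0.112,0.9,10,-30,0,-0.112,0.9,14,-29,0,-0.112,0.9,16,-26,0,-0.111,0.9,-7,-33,0,0,0.9])

```text
time: 12.02
tool_pos: [0.4724, -0.2321, 0.3236]
tool_rot: [-0.002, -0.001, 1.0, 0.001]
contact_force: [1.5, -0.0, 0.8]
gripper_width: 0.901
grasp_force: 0.0
```

Request:
move_arm(increments=[-7,-33,0,0,0.9,-6,-34,0,0,0.9,0,0,0,0,0.9,0,0,0,0,0.9,0,0,0,0,0.9])

```text
time: 12.43
tool_pos: [0.4883, -0.2989, 0.3237]
tool_rot: [-0.001, 0.001, 1.0, 0.001]
contact_force: [0.7, 0.3, 0.5]
gripper_width: 0.9
grasp_force: 0.0
```

```bash
python3 - <<'E'
from h import *
print(np.round(pose(),4)); cam('wrist','w5');cam('top','t5');cam('scene','s5')
E
```

```text
[ 0.4883 -0.2989  0.3237  3.1396]
```

View pics/w5.png

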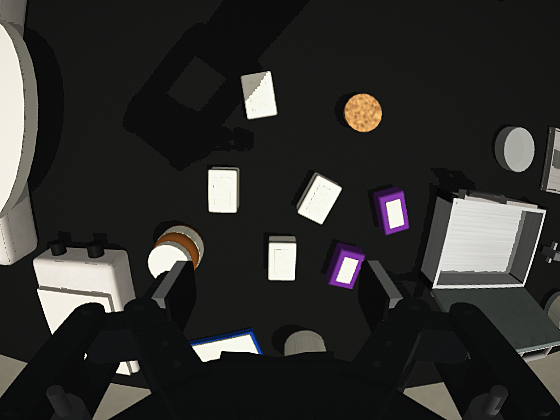

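```bash
cat >> h.py <<'E'
def tubs(f,zt=.034,box=None):
    """white unsaturated blocks; rays of the convex outline cast on the top plane, min area rect there"""
    im=f['image'].astype(int); m=((im.min(2)>150)).astype('uint8')
    m=cv2.morphologyEx(m,cv2.MORPH_CLOSE,np.ones((5,5),np.uint8))
    if box: k=np.zeros_like(m);k[box[1]:box[3],box[0]:box[2]]=1;m*=k
    out=[]
    for c in cv2.findContours(m,0,1)[0]:
        if cv2.contourArea(c)<100: continue
        P=np.array([onz(f,*q[0],zt)[:2] for q in c],np.float32)*1000
        r=cv2.minAreaRect(P); b=cv2.boxPoints(r)
        e=b[1]-b[0]; e2=b[2]-b[1]; L=e if np.linalg.norm(e)>np.linalg.norm(e2) else e2
        w=sorted((np.linalg.norm(e),np.linalg.norm(e2)))
        if not(25<w[0]<55 and 45<w[1]<80): continue
        M=cv2.moments(c);px=(M['m10']/M['m00'],M['m01']/M['m00'])
        yaw=np.arctan2(L[1],L[0]); yaw=(yaw+np.pi/2)%np.pi-np.pi/2
        out.append((np.array(r[0])/1000,yaw,np.round(w,1),np.round(px,1)))
    return out
E
python3 - <<'E'
from h import *
f=load('w5');t=load('t5');s=load('s5')
A=tubs(f);B=tubs(t)
for a in A:
    print(a[0].round(4),round(a[1],3),a[2],a[3])
    b=min(B,key=lambda b:np.linalg.norm(b[0]-a[0])); print('   top',b[0].round(4),round(b[1],3),b[2],'tri',[np.round(v,4) for v in tri(f,a[3],t,b[3])])
E
```

```text
[ 0.8533 -0.5905] -1.295 [32.3 61.8] [127.1 367.3]
   top [ 0.6161 -0.2911] -0.031 [39.5 58.1] tri [array([ 0.5553, -0.2941,  0.3528]), np.float64(0.1619)]
[ 0.6113 -0.4675] -1.053 [41.3 74.1] [164.1 258.6]
   top [ 0.5121 -0.3738] -0.036 [36.3 57.5] tri [array([ 0.5121, -0.34  ,  0.2671]), np.float64(0.0706)]
[ 0.6158 -0.2908] -0.038 [38.8 58.9] [281.7 260.9]
   top [ 0.6161 -0.2911] -0.031 [39.5 58.1] tri [array([ 0.616 , -0.2911,  0.032 ]), np.float64(0.0008)]
[ 0.5238 -0.239 ] -0.477 [39.2 58.9] [319.4 199.5]
   top [ 0.5233 -0.2388] -0.483 [40.4 59.3] tri [array([ 0.5234, -0.2389,  0.0329]), np.float64(0.0004)]
[ 0.5112 -0.3732] -0.032 [39.4 59.3] [222.2 190.7]
   top [ 0.5121 -0.3738] -0.036 [36.3 57.5] tri [array([ 0.518 , -0.3798,  0.004 ]), np.float64(0.0048)]
[0.4785 0.2045] -0.068 [40.5 50. ] [553.7 180.2]
   top [0.8152 0.0612] 1.087 [50.8 51.8] tri [array([0.6056, 0.0258, 0.2386]), np.float64(0.3055)]
[ 0.3813 -0.3212] 0.136 [39.  59.5] [261.6  99.4]
   top [ 0.3872 -0.3203] 0.149 [39.5 48.7] tri [array([ 0.3896, -0.3181,  0.0261]), np.float64(0.0046)]
```

```bash
cat > pk.py <<'E'
from h import *
ch=(.597,.058,-.085)
SL=dict(A=(.029,.057),B=(.029,-.007),C=(-.035,.057),D=(-.035,-.007))
def pick(x,y,yaw):
    p=pose();print(np.round(p,4))
    return plan(p,[(x,y,.12,np.pi+yaw,.75),('hold',1,.75),(x,y,.006,None,.75,24),('hold',1,.75),('hold',4,0),(x,y,.08,None,0,30)])
def place(k,p=None):
    p=p or pose();print(np.round(p,4))
    x,y,_=W(ch,*SL[k])
    return plan(p,[(.62,-.10,.15,np.pi-.085,0),(x,y,.13,None,0),('hold',1,0),(x,y,.035,None,0,24),(x,y,.014,None,0,8),('hold',1,0),('hold',2,.62),(x,y,.05,None,.62,15),(x,y,.15,None,.62,34)])
E
python3 - <<'E'
from pk import *
print(pick(.5238,-.239,-.48))
E
```

```text
[ 0.4888 -0.2983  0.3251  3.1412]
[-5, 8, 29, 0.069, 0.75, -4, 9, 30, 0.068, 0.75, -4, 9, 29, 0.069, 0.75, -3, 10, 29, 0.068, 0.75, -3, 9, 30, 0.069, 0.75, -2, 10, 29, 0.068, 0.75, -1, 10, 29, 0.069, 0.75, 0, 0, 0, 0, 0.75]
[0, 0, 23, 0.0, 0.75, 0, 0, 23, 0.0, 0.75, 0, 0, 22, 0.0, 0.75, 0, 0, 23, 0.0, 0.75, 0, 0, 23, 0.0, 0.75, 0, 0, 0, 0, 0.75, 0, 0, 0, 0, 0, 0, 0, 0, 0, 0]
[0, 0, 0, 0, 0, 0, 0, 0, 0, 0, 0, 0, -25, 0.0, 0, 0, 0, -24, 0.0, 0, 0, 0, -25, 0.0, 0]
[np.float64(0.5241384305541572), np.float64(-0.23869335636625674), np.float64(0.08009860348698947), np.float64(2.6612198116710784)]
```

Request:
move_arm(increments=[-5,8,29,0.069,0.75,-4,9,30,0.068,0.75,-4,9,29,0.069,0.75,-3,10,29,0.068,0.75,-3,9,30,0.069,0.75,-2,10,29,0.068,0.75,-1,10,29,0.069,0.75,0,0,0,0,0.75])

```text
time: 13.25
tool_pos: [0.5209, -0.2353, 0.1134]
tool_rot: [-0.006, 0.238, 0.971, 0.002]
contact_force: [-1.1, 1.1, -1.1]
gripper_width: 0.751
grasp_force: 0.0
```

Request:
move_arm(increments=[0,0,23,0,0.75,0,0,23,0,0.75,0,0,22,0,0.75,0,0,23,0,0.75,0,0,23,0,0.75,0,0,0,0,0.75,0,0,0,0,0,0,0,0,0,0])

```text
time: 13.92
tool_pos: [0.5256, -0.2408, 0.0088]
tool_rot: [0.002, 0.238, 0.971, -0.001]
contact_force: [1.1, 0.0, 0.1]
gripper_width: 0.477
grasp_force: 0.0
```

Request:
move_arm(increments=[0,0,0,0,0,0,0,0,0,0,0,0,-25,0,0,0,0,-24,0,0,0,0,-25,0,0,0,0,0,0,0,0,0,0,0,0])

```text
time: 14.5
tool_pos: [0.5258, -0.241, 0.0832]
tool_rot: [0.003, 0.238, 0.971, -0.001]
contact_force: [-0.4, -0.1, -0.4]
gripper_width: 0.461
grasp_force: 40.3
```

```bash
python3 - <<'E'
from pk import *
print(place('A'))
E
```

```text
[ 0.5258 -0.241   0.0832  2.66  ]
[-3, 28, -11, -0.066, 0, -5, 28, -11, -0.066, 0, -7, 27, -11, -0.066, 0, -8, 27, -12, -0.066, 0, -10, 27, -11, -0.066, 0, -12, 25, -11, -0.067, 0, 1, 35, 3, 0.0, 0, 1, 36, 4, 0.0, 0]
[1, 35, 3, 0.0, 0, 2, 36, 3, 0.0, 0, 1, 35, 4, 0.0, 0, 1, 36, 3, 0.0, 0, 0, 0, 0, 0, 0, 0, 0, 24, 0.0, 0, 0, 0, 24, 0.0, 0, 0, 0, 23, 0.0, 0]
[0, 0, 24, 0.0, 0, 0, 0, 7, 0.0, 0, 0, 0, 7, 0.0, 0, 0, 0, 7, 0.0, 0, 0, 0, 0, 0, 0, 0, 0, 0, 0, 0.62, 0, 0, 0, 0, 0.62, 0, 0, -12, 0.0, 0.62]
[0, 0, -12, 0.0, 0.62, 0, 0, -12, 0.0, 0.62, 0, 0, -33, 0.0, 0.62, 0, 0, -34, 0.0, 0.62, 0, 0, -33, 0.0, 0.62]
[np.float64(0.6306478691615154), np.float64(0.11264633180658443), np.float64(0.15015763682015276), np.float64(3.057035338697407)]
```

Request:
move_arm(increments=[-3,28,-11,-0.066,0,-5,28,-11,-0.066,0,-7,27,-11,-0.066,0,-8,27,-12,-0.066,0,-10,27,-11,-0.066,0,-12,25,-11,-0.067,0,1,35,3,0,0,1,36,4,0,0])

```text
time: 15.17
tool_pos: [0.6228, -0.0274, 0.1402]
tool_rot: [0.0, 0.043, 0.999, -0.0]
contact_force: [0.4, -0.2, -1.1]
gripper_width: 0.451
grasp_force: 66.3
```

Request:
move_arm(increments=[1,35,3,0,0,2,36,3,0,0,1,35,4,0,0,1,36,3,0,0,0,0,0,0,0,0,0,0,0,0])

```text
time: 15.67
tool_pos: [0.6278, 0.1153, 0.1251]
tool_rot: [-0.002, 0.041, 0.999, -0.0]
contact_force: [0.0, -0.6, -0.8]
gripper_width: 0.453
grasp_force: 66.4
```

```bash
python3 - <<'E'
from pk import *
s=manip.state();print(np.round(pose(),4),W(ch,*SL['A']),s['grasp_force'],s['gripper_width'])
E
```

```text
[0.6278 0.1153 0.1251 3.0603] (np.float64(0.6307344684803041), np.float64(0.11233217864536049), 0) 66.35313034057617 0.45304809149466735
```

Request:
move_arm(increments=[-2,-2,24,0,0,0,0,24,0,0,0,0,24,0,0,0,0,23,0,0,0,0,7,0,0,0,0,7,0,0,0,0,0,0,0,0,0,0,0,0])

```text
time: 16.33
tool_pos: [0.6317, 0.111, 0.0192]
tool_rot: [0.001, 0.043, 0.999, 0.0]
contact_force: [0.3, 0.3, -1.4]
gripper_width: 0.453
grasp_force: 66.4
```

Request:
move_arm(increments=[0,0,0,0,0.62,0,0,0,0,0.62,0,0,0,0,0.62,0,0,-15,0,0.62,0,0,-20,0,0.62,0,0,-34,0,0.62,0,0,-34,0,0.62,0,0,-10,0,0.62])

```text
time: 17.0
tool_pos: [0.6347, 0.1118, 0.1399]
tool_rot: [0.006, 0.042, 0.999, 0.001]
contact_force: [1.9, -0.1, 1.8]
gripper_width: 0.617
grasp_force: 0.0
```

```bash
python3 - <<'E'
from pk import *
t=cam('top');print([(b[0].round(4),round(b[1],3)) for b in tubs(t)])
p=plan(pose(),[(.62,-.10,.16,None,.75),(.616,-.291,.12,np.pi-.037,.75),('hold',2,.75)])
E
```

```text
[(array([ 0.3814, -0.3214]), np.float32(0.147)), (array([0.4337, 0.0869]), np.float32(0.062)), (array([ 0.5108, -0.3737]), np.float32(-0.036)), (array([0.5594, 0.0715]), np.float32(-0.011)), (array([ 0.6161, -0.2911]), np.float32(-0.031)), (array([0.8152, 0.0612]), np.float32(1.087))]
[0, -35, -3, 0.0, 0.75, -1, -36, -4, 0.0, 0.75, 0, -35, -3, 0.0, 0.75, -1, -36, -3, 0.0, 0.75, 0, -35, -3, 0.0, 0.75, -1, -35, -4, 0.0, 0.75, -2, -32, 7, -0.008, 0.75, -2, -32, 6, -0.008, 0.75]
[-1, -32, 7, -0.008, 0.75, -1, -31, 7, -0.008, 0.75, -1, -32, 7, -0.008, 0.75, -1, -32, 6, -0.008, 0.75, 0, 0, 0, 0, 0.75, 0, 0, 0, 0, 0.75]
```

Request:
move_arm(increments=[0,-35,-3,0,0.75,-1,-36,-4,0,0.75,0,-35,-3,0,0.75,-1,-36,-3,0,0.75,0,-35,-3,0,0.75,-1,-35,-4,0,0.75,-2,-32,7,-0.008,0.75,-2,-32,6,-0.008,0.75])

```text
time: 17.72
tool_pos: [0.6145, -0.1659, 0.1386]
tool_rot: [0.0, 0.034, 0.999, -0.0]
contact_force: [1.6, 0.7, -0.3]
gripper_width: 0.751
grasp_force: 0.0
```

Request:
move_arm(increments=[-1,-32,7,-0.008,0.75,-1,-31,7,-0.008,0.75,-1,-32,7,-0.008,0.75,-1,-32,6,-0.008,0.75,0,0,0,0,0.75,0,0,0,0,0.75,0,0,0,0,0.75])

```text
time: 18.3
tool_pos: [0.6113, -0.2906, 0.1108]
tool_rot: [-0.0, 0.019, 1.0, 0.001]
contact_force: [0.2, 0.5, -0.6]
gripper_width: 0.751
grasp_force: 0.0
```

```bash
cat >> pk.py <<'E'
def down(x,y,yaw):
    p=pose();print(np.round(p,4))
    return plan(p,[(x,y,.007,np.pi+yaw,.75,24),('hold',1,.75),('hold',5,0),(x,y,.10,None,0,30)])
E
python3 - <<'E'
from pk import *
p=down(.616,-.291,-.035)
x,y,_=W(ch,*SL['B'])
plan(p,[(.62,-.10,.15,np.pi-.085,0),(x,y,.13,None,0),('hold',2,0)])
E
```

```text
[ 0.6113 -0.2906  0.1108  3.1046]
[-1, 0, 21, 0.0, 0.75, -1, 0, 20, -0.001, 0.75, -1, 0, 21, 0.0, 0.75, -1, 0, 21, -0.001, 0.75, -1, 0, 21, 0.0, 0.75, 0, 0, 0, 0, 0.75, 0, 0, 0, 0, 0, 0, 0, 0, 0, 0]
[0, 0, 0, 0, 0, 0, 0, 0, 0, 0, 0, 0, 0, 0, 0, 0, 0, -23, 0.0, 0, 0, 0, -24, 0.0, 0, 0, 0, -23, 0.0, 0, 0, 0, -23, 0.0, 0]
[0, 32, -8, 0.008, 0, 1, 32, -9, 0.009, 0, 1, 31, -8, 0.008, 0, 2, 32, -8, 0.008, 0, 1, 32, -9, 0.009, 0, 2, 32, -8, 0.008, 0, 2, 30, 4, 0.0, 0, 1, 29, 4, 0.0, 0]
[1, 30, 4, 0.0, 0, 2, 30, 4, 0.0, 0, 1, 29, 4, 0.0, 0, 0, 0, 0, 0, 0, 0, 0, 0, 0, 0]
```

Request:
move_arm(increments=[-1,0,21,0,0.75,-1,0,20,0,0.75,-1,0,21,0,0.75,-1,0,21,0,0.75,-1,0,21,0,0.75,0,0,0,0,0.75,0,0,0,0,0,0,0,0,0,0])

```text
time: 18.97
tool_pos: [0.6176, -0.2909, 0.0089]
tool_rot: [0.001, 0.018, 1.0, -0.0]
contact_force: [0.0, -0.1, 1.0]
gripper_width: 0.479
grasp_force: 1.2
```

Request:
move_arm(increments=[0,0,0,0,0,0,0,0,0,0,0,0,0,0,0,0,0,-23,0,0,0,0,-24,0,0,0,0,-23,0,0,0,0,-23,0,0])

```text
time: 19.55
tool_pos: [0.6165, -0.2915, 0.1016]
tool_rot: [0.0, 0.019, 1.0, -0.0]
contact_force: [0.4, -0.4, -1.0]
gripper_width: 0.456
grasp_force: 61.6
```

Request:
move_arm(increments=[0,32,-8,0.008,0,1,32,-9,0.009,0,1,31,-8,0.008,0,2,32,-8,0.008,0,1,32,-9,0.009,0,2,32,-8,0.008,0,2,30,4,0,0,1,29,4,0,0])

```text
time: 20.22
tool_pos: [0.6233, -0.0398, 0.1441]
tool_rot: [0.002, 0.043, 0.999, -0.0]
contact_force: [0.1, -0.7, -0.6]
gripper_width: 0.458
grasp_force: 61.7
```

Request:
move_arm(increments=[1,30,4,0,0,2,30,4,0,0,1,29,4,0,0,0,0,0,0,0,0,0,0,0,0,0,0,0,0,0])

```text
time: 20.72
tool_pos: [0.6266, 0.0474, 0.1306]
tool_rot: [0.0, 0.043, 0.999, -0.0]
contact_force: [0.5, -0.5, -1.2]
gripper_width: 0.455
grasp_force: 61.6
```

```bash
cat >> pk.py <<'E'
def drop(k):
    p=pose();s=manip.state();print(np.round(p,4),W(ch,*SL[k]),s['grasp_force'],s['gripper_width'])
    x,y,_=W(ch,*SL[k])
    return plan(p,[(x,y,.035,None,0,24),(x,y,.015,None,0,8),('hold',1,0),('hold',3,.62),(x,y,.05,None,.62,18),(x,y,.16,None,.62,36)])
E
python3 - <<'E'
from pk import *
p=drop('B')
E
```

```text
[0.6266 0.0474 0.1306 3.0549] (np.float64(0.6253010167809495), np.float64(0.0485632394772139), 0) 61.61299109458923 0.4554036929398971
[0, 0, 24, 0.0, 0, 1, 0, 24, 0.0, 0, 0, 1, 24, 0.0, 0, 0, 0, 24, 0.0, 0, 0, 0, 6, 0.0, 0, 0, 0, 7, 0.0, 0, 0, 0, 7, 0.0, 0, 0, 0, 0, 0, 0]
[0, 0, 0, 0, 0.62, 0, 0, 0, 0, 0.62, 0, 0, 0, 0, 0.62, 0, 0, -18, 0.0, 0.62, 0, 0, -17, 0.0, 0.62, 0, 0, -28, 0.0, 0.62, 0, 0, -27, 0.0, 0.62, 0, 0, -28, 0.0, 0.62]
[0, 0, -27, 0.0, 0.62]
```

Request:
move_arm(increments=[0,0,24,0,0,1,0,24,0,0,0,1,24,0,0,0,0,24,0,0,0,0,6,0,0,0,0,7,0,0,0,0,6,0,0,0,0,0,0,0])

```text
time: 21.38
tool_pos: [0.6265, 0.0483, 0.016]
tool_rot: [0.001, 0.044, 0.999, -0.0]
contact_force: [0.1, 0.3, -0.3]
gripper_width: 0.454
grasp_force: 61.7
```

Request:
move_arm(increments=[0,0,0,0,0.62,0,0,0,0,0.62,0,0,0,0,0.62,0,0,-18,0,0.62,0,0,-17,0,0.62,0,0,-28,0,0.62,0,0,-27,0,0.62,0,0,-28,0,0.62])

```text
time: 22.05
tool_pos: [0.6255, 0.049, 0.135]
tool_rot: [0.0, 0.043, 0.999, -0.0]
contact_force: [0.8, -0.2, -0.4]
gripper_width: 0.624
grasp_force: 0.0
```

Request:
move_arm(increments=[0,0,-27,0,0.62,0,0,0,0,0.75,0,0,0,0,0.75])

```text
time: 22.3
tool_pos: [0.6274, 0.0489, 0.1641]
tool_rot: [0.003, 0.043, 0.999, 0.0]
contact_force: [-0.2, 0.0, -0.1]
gripper_width: 0.75
grasp_force: 0.0
```

```bash
python3 - <<'E'
from pk import *
t=cam('top','t6');print([(b[0].round(4),round(b[1],3)) for b in tubs(t)])
p=plan(pose(),[(.62,-.10,.16,None,.75),(.511,-.373,.12,np.pi-.034,.75),('hold',3,.75)]);print(p)
E
```

```text
[(array([ 0.3814, -0.3215]), np.float32(0.144)), (array([ 0.5108, -0.3737]), np.float32(-0.036)), (array([0.8155, 0.0618]), np.float32(-0.484))]
[-1, -30, 0, 0.0, 0.75, -2, -30, 1, 0.0, 0.75, -1, -29, 0, 0.0, 0.75, -2, -30, 0, 0.0, 0.75, -1, -30, 1, 0.0, 0.75, 10, -31, 4, -0.006, 0.75, 9, -32, 5, -0.006, 0.75, 10, -31, 4, -0.006, 0.75]
[10, -31, 5, -0.005, 0.75, 10, -31, 4, -0.006, 0.75, 10, -31, 4, -0.006, 0.75, 11, -31, 5, -0.006, 0.75, 11, -30, 4, -0.006, 0.75, 11, -31, 5, -0.006, 0.75, 0, 0, 0, 0, 0.75, 0, 0, 0, 0, 0.75]
[0, 0, 0, 0, 0.75]
[np.float64(0.5106923250520277), np.float64(-0.3727551129993621), np.float64(0.119602596109714), np.float64(3.107948553409978)]
```

Request:
move_arm(increments=[-1,-30,0,0,0.75,-2,-30,1,0,0.75,-1,-29,0,0,0.75,-2,-30,0,0,0.75,-1,-30,1,0,0.75,10,-31,4,-0.006,0.75,9,-32,5,-0.006,0.75,10,-31,4,-0.006,0.75])

```text
time: 23.02
tool_pos: [0.5814, -0.1924, 0.1429]
tool_rot: [-0.002, 0.034, 0.999, 0.001]
contact_force: [-0.7, -0.3, -0.2]
gripper_width: 0.753
grasp_force: 0.0
```

Request:
move_arm(increments=[10,-31,5,-0.005,0.75,10,-31,4,-0.006,0.75,10,-31,4,-0.006,0.75,11,-31,5,-0.006,0.75,11,-30,4,-0.006,0.75,11,-31,5,-0.006,0.75,0,0,0,0,0.75,0,0,0,0,0.75])

```text
time: 23.68
tool_pos: [0.5084, -0.3732, 0.1159]
tool_rot: [-0.001, 0.018, 1.0, 0.001]
contact_force: [0.2, -0.1, -0.3]
gripper_width: 0.747
grasp_force: 0.0
```

```bash
python3 - <<'E'
from pk import *
p=down(.511,-.3733,-.034)
x,y,_=W(ch,*SL['C'])
plan(p,[(.61,-.12,.17,np.pi-.085,0),(.625,0,.17,None,0),(x,y,.13,None,0),('hold',3,0)])
E
```

```text
[ 0.5084 -0.3732  0.1159  3.1048]
[0, 0, 22, -0.001, 0.75, -1, 0, 22, 0.0, 0.75, -1, 0, 21, -0.001, 0.75, 0, 0, 22, 0.0, 0.75, -1, 0, 22, -0.001, 0.75, 0, 0, 0, 0, 0.75, 0, 0, 0, 0, 0, 0, 0, 0, 0, 0]
[0, 0, 0, 0, 0, 0, 0, 0, 0, 0, 0, 0, 0, 0, 0, 0, 0, -23, 0.0, 0, 0, 0, -24, 0.0, 0, 0, 0, -23, 0.0, 0, 0, 0, -23, 0.0, 0]
[-11, 32, -9, 0.006, 0, -11, 32, -8, 0.007, 0, -11, 32, -9, 0.006, 0, -11, 33, -9, 0.007, 0, -10, 32, -9, 0.006, 0, -10, 32, -9, 0.006, 0, -10, 33, -8, 0.007, 0, -10, 32, -9, 0.006, 0]
[-1, 30, 0, 0.0, 0, -2, 31, 0, 0.0, 0, -1, 30, 0, 0.0, 0, -1, 30, 0, 0.0, 0, 17, 28, 10, 0.0, 0, 17, 28, 10, 0.0, 0, 17, 28, 10, 0.0, 0, 17, 29, 10, 0.0, 0]
[0, 0, 0, 0, 0, 0, 0, 0, 0, 0, 0, 0, 0, 0, 0]
```

Request:
move_arm(increments=[0,0,22,0,0.75,-1,0,22,0,0.75,-1,0,21,0,0.75,0,0,22,0,0.75,-1,0,22,0,0.75,0,0,0,0,0.75,0,0,0,0,0,0,0,0,0,0])

```text
time: 24.35
tool_pos: [0.5139, -0.3725, 0.0102]
tool_rot: [0.0, 0.016, 1.0, -0.0]
contact_force: [-1.7, -2.3, 0.0]
gripper_width: 0.479
grasp_force: 0.2
```

Request:
move_arm(increments=[0,0,0,0,0,0,0,0,0,0,0,0,0,0,0,0,0,-23,0,0,0,0,-24,0,0,0,0,-23,0,0,0,0,-23,0,0])

```text
time: 24.93
tool_pos: [0.5131, -0.373, 0.1038]
tool_rot: [0.0, 0.017, 1.0, -0.0]
contact_force: [1.0, -0.9, -1.0]
gripper_width: 0.457
grasp_force: 61.8
```

Request:
move_arm(increments=[-11,32,-9,0.006,0,-11,32,-8,0.007,0,-11,32,-9,0.006,0,-11,33,-9,0.007,0,-10,32,-9,0.006,0,-10,32,-9,0.006,0,-10,33,-8,0.007,0,-10,32,-9,0.006,0])

```text
time: 25.6
tool_pos: [0.6117, -0.1183, 0.1732]
tool_rot: [0.0, 0.043, 0.999, -0.0]
contact_force: [0.3, 0.4, -1.6]
gripper_width: 0.454
grasp_force: 61.9
```

Request:
move_arm(increments=[-1,30,0,0,0,-2,31,0,0,0,-1,30,0,0,0,-1,30,0,0,0,17,28,10,0,0,17,28,10,0,0,17,28,10,0,0,17,29,10,0,0])

```text
time: 26.27
tool_pos: [0.5679, 0.1196, 0.1325]
tool_rot: [0.001, 0.043, 0.999, 0.0]
contact_force: [0.3, 0.9, -1.2]
gripper_width: 0.453
grasp_force: 61.9
```

Request:
move_arm(increments=[0,0,0,0,0,0,0,0,0,0,0,0,0,0,0])

```text
time: 26.52
tool_pos: [0.5689, 0.1183, 0.133]
tool_rot: [0.001, 0.042, 0.999, -0.0]
contact_force: [0.2, -0.1, -1.3]
gripper_width: 0.454
grasp_force: 61.9
```

```bash
python3 - <<'E'
from pk import *
p=drop('C')
E
```

```text
[0.5689 0.1183 0.133  3.0572] (np.float64(0.5669655293121575), np.float64(0.11776563034471513), 0) 61.85789108276367 0.4541717389539295
[0, 0, 20, 0.0, 0, 1, 0, 19, 0.0, 0, 0, 0, 20, 0.0, 0, 0, -1, 19, 0.0, 0, 1, 0, 20, 0.0, 0, 0, 0, 7, 0.0, 0, 0, 0, 6, 0.0, 0, 0, 0, 7, 0.0, 0]
[0, 0, 0, 0, 0, 0, 0, 0, 0, 0.62, 0, 0, 0, 0, 0.62, 0, 0, 0, 0, 0.62, 0, 0, -18, 0.0, 0.62, 0, 0, -17, 0.0, 0.62, 0, 0, -28, 0.0, 0.62, 0, 0, -27, 0.0, 0.62]
[0, 0, -28, 0.0, 0.62, 0, 0, -27, 0.0, 0.62]
```

Request:
move_arm(increments=[0,0,20,0,0,0,0,19,0,0,0,0,20,0,0,0,0,19,0,0,0,0,20,0,0,0,0,7,0,0,0,0,6,0,0,0,0,6,0,0])

```text
time: 27.18
tool_pos: [0.5698, 0.1178, 0.0164]
tool_rot: [0.001, 0.043, 0.999, 0.0]
contact_force: [-15.3, -2.5, 70.1]
gripper_width: 0.453
grasp_force: 72.5
```

```bash
python3 - <<'E'
from pk import *
s=manip.state();print(np.round(pose(),4),s['contact_force'])
E
```

```text
[0.5698 0.1178 0.0164 3.0556] [-15.28198083  -2.50953441  70.08071097]
```

Request:
move_arm(increments=[0,0,-2,0,0,0,0,0,0,0.62,0,0,0,0,0.62,0,0,0,0,0.62,0,0,-17,0,0.62,0,0,-17,0,0.62,0,0,-28,0,0.62,0,0,-27,0,0.62])

```text
time: 27.85
tool_pos: [0.5678, 0.1185, 0.1068]
tool_rot: [-0.001, 0.042, 0.999, -0.0]
contact_force: [-0.2, -0.5, 0.1]
gripper_width: 0.619
grasp_force: 0.0
```

Request:
move_arm(increments=[0,0,-28,0,0.62,0,0,-27,0,0.62,0,0,0,0,0.75,0,0,0,0,0.75])

```text
time: 28.18
tool_pos: [0.5702, 0.1187, 0.1644]
tool_rot: [0.003, 0.042, 0.999, 0.0]
contact_force: [-0.3, -0.6, 0.1]
gripper_width: 0.753
grasp_force: 0.0
```

```bash
python3 - <<'E'
from pk import *
f=cam('wrist','w6');t=cam('top','t7');print([(b[0].round(4),round(b[1],3)) for b in tubs(t)])
p=plan(pose(),[(.55,-.13,.18,None,.75),(.3813,-.3214,.12,np.pi+.14,.75),('hold',3,.75)]);print(p)
E
```

```text
[(array([ 0.4181, -0.3365]), np.float32(0.148)), (array([0.4349, 0.0833]), np.float32(-0.01)), (array([0.4701, 0.2222]), np.float32(-0.02)), (array([0.8157, 0.0604]), np.float32(1.398))]
[0, -36, -3, 0.0, 0.75, -1, -35, -2, 0.0, 0.75, 0, -36, -3, 0.0, 0.75, -1, -35, -3, 0.0, 0.75, 0, -36, -3, 0.0, 0.75, -1, -36, -3, 0.0, 0.75, 0, -35, -2, 0.0, 0.75, 19, -26, 8, -0.028, 0.75]
[20, -25, 7, -0.028, 0.75, 20, -24, 7, -0.028, 0.75, 21, -24, 8, -0.028, 0.75, 22, -24, 7, -0.028, 0.75, 22, -22, 8, -0.029, 0.75, 23, -22, 7, -0.028, 0.75, 24, -22, 8, -0.028, 0.75, 0, 0, 0, 0, 0.75]
[0, 0, 0, 0, 0.75, 0, 0, 0, 0, 0.75]
[np.float64(0.3811778708772798), np.float64(-0.32158624686318527), np.float64(0.11960245117736565), np.float64(3.2818870594145846)]
```

View pics/w6.png

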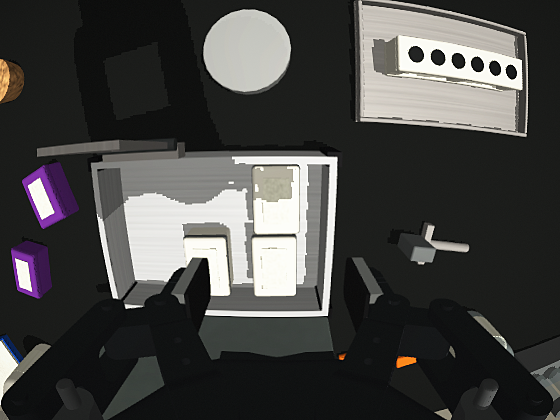

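```bash
python3 - <<'E'
from pk import *
p=plan(pose(),[(.55,-.13,.18,None,.75),(.418,-.3365,.16,np.pi+.14,.75),('hold',3,.75)]);print(p)
E
```

```text
[0, -36, -3, 0.0, 0.75, -1, -35, -2, 0.0, 0.75, 0, -36, -3, 0.0, 0.75, -1, -35, -3, 0.0, 0.75, 0, -36, -3, 0.0, 0.75, -1, -36, -3, 0.0, 0.75, 0, -35, -2, 0.0, 0.75, 16, -31, 3, -0.032, 0.75]
[18, -30, 3, -0.032, 0.75, 18, -30, 2, -0.032, 0.75, 19, -30, 3, -0.032, 0.75, 20, -28, 3, -0.033, 0.75, 21, -28, 3, -0.032, 0.75, 22, -28, 3, -0.032, 0.75, 0, 0, 0, 0, 0.75, 0, 0, 0, 0, 0.75]
[0, 0, 0, 0, 0.75]
[np.float64(0.4181116957290416), np.float64(-0.3368276691175222), np.float64(0.15960245117736568), np.float64(3.2818870594145846)]
```

Request:
move_arm(increments=[0,-36,-3,0,0.75,-1,-35,-2,0,0.75,0,-36,-3,0,0.75,-1,-35,-3,0,0.75,0,-36,-3,0,0.75,-1,-36,-3,0,0.75,0,-35,-2,0,0.75,16,-31,3,-0.032,0.75])

```text
time: 28.95
tool_pos: [0.5323, -0.1617, 0.1767]
tool_rot: [0.0, 0.026, 1.0, -0.0]
contact_force: [-1.0, -0.3, 0.8]
gripper_width: 0.752
grasp_force: 0.0
```

Request:
move_arm(increments=[18,-30,3,-0.032,0.75,18,-30,2,-0.032,0.75,19,-30,3,-0.032,0.75,20,-28,3,-0.033,0.75,21,-28,3,-0.032,0.75,22,-28,3,-0.032,0.75,0,0,0,0,0.75,0,0,0,0,0.75])

```text
time: 29.62
tool_pos: [0.4169, -0.3371, 0.1581]
tool_rot: [-0.001, -0.068, 0.998, 0.002]
contact_force: [-0.1, -0.0, 0.0]
gripper_width: 0.752
grasp_force: 0.0
```

```bash
python3 - <<'E'
from pk import *
f=cam('wrist','w7');t=cam('top','t8');print([(b[0].round(4),round(b[1],3),b[2]) for b in tubs(t)])
B=[b for b in tubs(f) if 0.3<b[0][0]<.5 and b[0][1]<-.25];print(B)
b=B[0]
p=down(*b[0],b[1])
x,y,_=W(ch,*SL['D'])
plan(p,[(.61,-.12,.17,np.pi-.085,0),(.625,0,.17,None,0),(x,y,.13,None,0),('hold',3,0)])
E
```

```text
[(array([0.8157, 0.0604]), np.float32(1.398), array([51.5, 51.9], dtype=float32))]
[(array([ 0.41546445, -0.33680115]), np.float32(0.13870108), array([40.3, 63.2], dtype=float32), array([276.5, 202.2]))]
[ 0.4184 -0.3359  0.159   3.2815]
[0, 0, 22, 0.0, 0.75, 1, 0, 21, 0.0, 0.75, 0, 0, 22, 0.001, 0.75, 1, 0, 22, 0.0, 0.75, 0, 0, 22, 0.0, 0.75, 1, 0, 21, 0.0, 0.75, 0, 0, 22, 0.0, 0.75, 0, 0, 0, 0, 0.75]
[0, 0, 0, 0, 0, 0, 0, 0, 0, 0, 0, 0, 0, 0, 0, 0, 0, 0, 0, 0, 0, 0, 0, 0, 0, 0, 0, -23, 0.0, 0, 0, 0, -24, 0.0, 0, 0, 0, -23, 0.0, 0]
[0, 0, -23, 0.0, 0]
[-25, 21, -8, 0.025, 0, -24, 21, -8, 0.025, 0, -24, 22, -7, 0.025, 0, -23, 23, -8, 0.025, 0, -22, 23, -8, 0.024, 0, -22, 24, -8, 0.025, 0, -22, 24, -8, 0.025, 0, -20, 25, -7, 0.025, 0]
[-21, 25, -8, 0.025, 0, -1, 30, 0, 0.0, 0, -1, 30, 0, 0.0, 0, -1, 31, 0, 0.0, 0, -1, 30, 0, 0.0, 0, 22, 16, 13, 0.0, 0, 23, 16, 14, 0.0, 0, 22, 16, 13, 0.0, 0]
[0, 0, 0, 0, 0, 0, 0, 0, 0, 0, 0, 0, 0, 0, 0]
```

Request:
move_arm(increments=[0,0,22,0,0.75,1,0,21,0,0.75,0,0,22,0,0.75,0,0,22,0,0.75,0,0,22,0,0.75,0,0,21,0,0.75,0,0,22,0,0.75,0,0,0,0,0.75])

```text
time: 30.38
tool_pos: [0.4156, -0.3324, 0.0032]
tool_rot: [-0.003, -0.071, 0.997, 0.004]
contact_force: [0.1, 0.7, -0.2]
gripper_width: 0.752
grasp_force: 0.0
```

Request:
move_arm(increments=[0,0,0,0,0,0,0,0,0,0,0,0,0,0,0,0,0,0,0,0,0,0,0,0,0,0,0,-23,0,0,0,0,-24,0,0,0,0,-23,0,0])

```text
time: 31.05
tool_pos: [0.4173, -0.3367, 0.0791]
tool_rot: [-0.0, -0.07, 0.998, 0.0]
contact_force: [1.0, -0.3, -0.6]
gripper_width: 0.454
grasp_force: 61.9
```

Request:
move_arm(increments=[0,0,-23,0,0,-25,21,-8,0.025,0,-24,21,-8,0.025,0,-24,22,-7,0.025,0,-23,23,-8,0.025,0,-22,23,-8,0.024,0,-22,24,-8,0.025,0,-22,24,-8,0.025,0])

```text
time: 31.72
tool_pos: [0.5698, -0.1672, 0.1571]
tool_rot: [0.0, 0.018, 1.0, -0.0]
contact_force: [-0.0, -0.1, -0.1]
gripper_width: 0.454
grasp_force: 61.9
```

Request:
move_arm(increments=[-20,25,-7,0.025,0,-21,25,-8,0.025,0,-1,30,0,0,0,-1,30,0,0,0,-1,31,0,0,0,-1,30,0,0,0,0,0,0,0,0,0,0,0,0,0])

```text
time: 32.38
tool_pos: [0.6264, 0.001, 0.1715]
tool_rot: [0.0, 0.041, 0.999, -0.0]
contact_force: [0.9, -1.1, -1.2]
gripper_width: 0.452
grasp_force: 61.9
```

```bash
python3 - <<'E'
from pk import *
s=manip.state();p=pose();print(np.round(p,4),s['grasp_force'],s['gripper_width'])
x,y,_=W(ch,*SL['D']);x+=.002;print(x,y)
plan(p,[(x,y,.13,np.pi-.085,0),('hold',1,0),(x,y,.04,None,0,20),(x,y,.019,None,0,7)])
E
```

```text
[6.2640e-01 1.0000e-03 1.7150e-01 3.0604e+00] 61.91971778869629 0.4524332181563277
0.5635320776128029 0.05399669117656853
[22, 16, 14, 0.001, 0, 23, 16, 14, 0.002, 0, 22, 16, 14, 0.001, 0, 0, 0, 0, 0, 0, 0, 0, 18, 0.0, 0, 0, 0, 18, 0.0, 0, 0, 0, 18, 0.0, 0, 0, 0, 18, 0.0, 0]
[0, 0, 18, 0.0, 0, 0, 0, 7, 0.0, 0, 0, 0, 7, 0.0, 0, 0, 0, 6, 0.0, 0]
```

Request:
move_arm(increments=[22,16,14,0.001,0,23,16,14,0.002,0,22,16,14,0.001,0,0,0,0,0,0,0,0,18,0,0,0,0,18,0,0,0,0,18,0,0,0,0,18,0,0])

```text
time: 33.05
tool_pos: [0.5646, 0.0518, 0.0574]
tool_rot: [0.001, 0.045, 0.999, -0.0]
contact_force: [0.2, 0.5, -0.5]
gripper_width: 0.455
grasp_force: 61.9
```

Request:
move_arm(increments=[0,0,18,0,0,0,0,7,0,0,0,0,7,0,0,0,0,6,0,0,0,0,0,0,0,0,0,0,0,0.62,0,0,0,0,0.62,0,0,0,0,0.62])

```text
time: 33.72
tool_pos: [0.5649, 0.0533, 0.0207]
tool_rot: [0.001, 0.044, 0.999, -0.0]
contact_force: [0.9, 0.4, -0.4]
gripper_width: 0.621
grasp_force: 0.0
```

Request:
move_arm(increments=[0,0,-15,0,0.62,0,0,-20,0,0.62,0,0,-34,0,0.62,0,0,-34,0,0.62,0,0,-34,0,0.27,0,0,0,0,0.27,0,0,0,0,0.27])

```text
time: 34.3
tool_pos: [0.5662, 0.0533, 0.1607]
tool_rot: [0.004, 0.044, 0.999, 0.0]
contact_force: [-0.1, -0.6, -1.1]
gripper_width: 0.274
grasp_force: 0.0
```

```bash
python3 - <<'E'
from arc import *
s=manip.state();p=pose();print(np.round(p,4))
f=cam('wrist','w8');cam('top','t9');cam('scene','s9')
for b in tubs(f,.04): print(b[0].round(4),round(b[1],3),b[2],b[3])
# go over handle; lid at 1.68 nominal
x,z=hp(1.7);h=W(ch,x,.05);print(h,z)
plan(p,[(.58,.07,.27,2.6,.27),(h[0],h[1],.27,1.486,.27),('hold',3,.27)])
im=np.hstack([cv2.resize(f['image'],(400,300)),cv2.resize(load('s9')['image'][120:330,200:480],(400,300))]);cv2.imwrite('pics/c4.png',im)
E
```

```text
[0.5662 0.0533 0.1607 3.054 ]
(np.float64(0.7342341810992552), np.float64(0.09648809055808613), 0) 0.17983860375114946
[-3, 4, -27, 0.114, 0.27, -3, 5, -28, 0.113, 0.27, -2, 5, -27, 0.114, 0.27, -1, 5, -27, 0.113, 0.27, -12, 10, 0, 0.111, 0.27, -10, 12, 0, 0.112, 0.27, -10, 12, 0, 0.111, 0.27, -8, 14, 0, 0.112, 0.27]
[-6, 14, 0, 0.111, 0.27, -4, 15, 0, 0.111, 0.27, -3, 16, 0, 0.112, 0.27, -2, 15, 0, 0.111, 0.27, 1, 16, 0, 0.112, 0.27, 2, 15, 0, 0.111, 0.27, 0, 0, 0, 0, 0.27, 0, 0, 0, 0, 0.27]
[0, 0, 0, 0, 0.27]
```

View pics/c4.png

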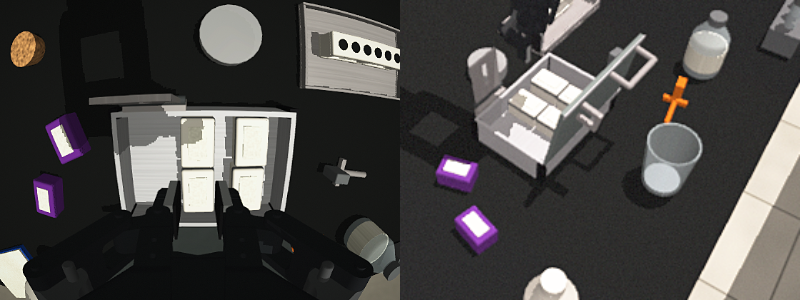

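Request:
move_arm(increments=[-3,4,-27,0.114,0.27,-3,5,-28,0.113,0.27,-2,5,-27,0.114,0.27,-1,5,-27,0.113,0.27,-12,10,0,0.111,0.27,-10,12,0,0.112,0.27,-10,12,0,0.111,0.27,-8,14,0,0.112,0.27])

```text
time: 35.12
tool_pos: [0.6395, 0.0801, 0.263]
tool_rot: [-0.002, 0.476, 0.879, -0.001]
contact_force: [-0.4, -0.3, -0.5]
gripper_width: 0.27
grasp_force: 0.0
```

Request:
move_arm(increments=[-6,14,0,0.111,0.27,-4,15,0,0.111,0.27,-3,16,0,0.112,0.27,-2,15,0,0.111,0.27,1,16,0,0.112,0.27,2,15,0,0.111,0.27,0,0,0,0,0.27,0,0,0,0,0.27])

```text
time: 35.78
tool_pos: [0.7309, 0.0961, 0.2624]
tool_rot: [-0.001, 0.736, 0.677, -0.002]
contact_force: [0.4, -0.8, -0.1]
gripper_width: 0.269
grasp_force: 0.0
```

```bash
python3 - <<'E'
from arc import *
p=pose();print(np.round(p,4))
f=cam('wrist','w9')
x,z=hp(1.7)
for y in(.03,.05,.07):
    q=W(ch,x,y,z+.004);u,v=proj(f,q);u,v=int(round(u)),int(round(v));print((u,v),f['image'][v,u-30:u+31:2].mean(1).round().astype(int).tolist())
plan(p,[(.735,.0966,.22,1.486,.27,25),(.735,.0966,.170,None,.27,18),('hold',2,.27)])
E
```

```text
[0.7309 0.0961 0.2624 1.4883]
(281, 247) [20, 20, 19, 20, 19, 19, 21, 20, 19, 20, 20, 20, 20, 17, 93, 114, 120, 123, 121, 115, 111, 14, 19, 19, 20, 36, 34, 35, 34, 35, 35]
(281, 221) [35, 35, 35, 35, 35, 34, 34, 23, 19, 19, 19, 34, 34, 31, 119, 183, 208, 219, 221, 210, 191, 45, 33, 34, 34, 34, 34, 33, 34, 36, 17]
(281, 194) [36, 37, 36, 35, 35, 35, 35, 22, 20, 20, 20, 33, 35, 32, 76, 181, 206, 218, 221, 212, 192, 64, 32, 34, 35, 34, 34, 35, 34, 34, 35]
[0, 2, 21, 0.001, 0.27, 1, 2, 21, 0.001, 0.27, 0, 0, 17, 0.0, 0.27, 0, 0, 17, 0.0, 0.27, 0, 0, 16, 0.0, 0.27, 0, 0, 0, 0, 0.27, 0, 0, 0, 0, 0.27]
```

Request:
move_arm(increments=[0,3,21,0,0.27,1,3,21,0,0.27,0,0,17,0,0.27,0,0,17,0,0.27,0,0,16,0,0.27,0,0,0,0,0.27,0,0,0,0,0,0,0,0,0,0])

```text
time: 36.5
tool_pos: [0.7366, 0.0965, 0.1727]
tool_rot: [-0.001, 0.736, 0.677, -0.001]
contact_force: [-1.0, 0.7, -5.1]
gripper_width: 0.085
grasp_force: 58.5
```

Request:
move_arm(increments=[0,0,0,0,0,0,0,0,0,0,0,0,0,0,0])

```text
time: 36.75
tool_pos: [0.7367, 0.0965, 0.1727]
tool_rot: [-0.001, 0.736, 0.676, -0.001]
contact_force: [-3.2, -0.7, -6.9]
gripper_width: 0.089
grasp_force: 58.5
```

```bash
python3 - <<'E'
from arc import *
s=manip.state();p=pose();print(np.round(p,4),s['grasp_force'],s['gripper_width'],s['contact_force'])
arc(np.r_[np.arange(1.7,0.25,-.1),np.arange(.25,-.03,-.05)],0,p)
E
```

```text
[0.7367 0.0965 0.1727 1.4859] 58.47192585468292 0.08916390033530905 [-3.22104872 -0.73632645 -6.88474817]
offset [ 0.0024  0.0001 -0.0071]
[0, -13, -5, 0.0, 0, 0, -14, -4, 0.0, 0, 0, -14, -3, 0.0, 0, 0, -14, -1, 0.0, 0, 0, -14, 0, 0.0, 0, 0, -14, 2, 0.0, 0, 0, -14, 2, 0.0, 0, 0, -13, 5, 0.0, 0]
[0, -13, 5, 0.0, 0, 0, -12, 7, 0.0, 0, 0, -12, 8, 0.0, 0, 0, -10, 10, 0.0, 0, 0, -10, 10, 0.0, 0, 0, -9, 11, 0.0, 0, 0, -4, 6, 0.0, 0, 0, -3, 6, 0.0, 0]
[0, -4, 6, 0.0, 0, 0, -2, 7, 0.0, 0, 0, -3, 6, 0.0, 0, 0, -2, 7, 0.0, 0]
```

Request:
move_arm(increments=[0,-13,-5,0,0,0,-14,-4,0,0,0,-14,-3,0,0,0,-14,-1,0,0,0,-14,0,0,0,0,-14,2,0,0,0,-14,2,0,0,0,-13,5,0,0])

```text
time: 37.42
tool_pos: [0.6318, 0.1056, 0.1832]
tool_rot: [0.005, 0.737, 0.676, 0.005]
contact_force: [0.7, -1.2, 7.8]
gripper_width: 0.079
grasp_force: 61.3
```

Request:
move_arm(increments=[0,-13,5,0,0,0,-12,7,0,0,0,-12,8,0,0,0,-10,10,0,0,0,-10,10,0,0,0,-9,11,0,0,0,0,0,0,0])

```text
time: 38.0
tool_pos: [0.5594, 0.112, 0.1283]
tool_rot: [-0.002, 0.736, 0.677, -0.002]
contact_force: [-14.5, -10.2, 7.0]
gripper_width: 0.081
grasp_force: 64.9
```

```bash
python3 - <<'E'
from arc import *
s=manip.state();p=pose();print(np.round(p,4),s['grasp_force'],s['gripper_width'],s['contact_force'])
for a in (.4,.3,.2): x,z=hp(a);print(a,W(ch,x,.05,z))
E
```

```text
[0.5594 0.112  0.1283 1.4865] 64.90751266479492 0.08067832319707405 [-14.54391519 -10.22135627   7.04444332]
0.4 (np.float64(0.5677286122660604), np.float64(0.11067524778118512), np.float64(0.14398238978263755))
0.3 (np.float64(0.5591121592568941), np.float64(0.11140941525920472), np.float64(0.13282693682835123))
0.2 (np.float64(0.5516484188330105), np.float64(0.11204536551365006), np.float64(0.12086388783910912))
```

Request:
move_arm(increments=[0,-4,6,0,0,0,-3,6,0,0,0,-4,6,0,0,0,-2,7,0,0,0,-3,6,0,0,0,-2,4,0,0,0,0,0,0,0])

```text
time: 38.58
tool_pos: [0.5408, 0.1136, 0.0913]
tool_rot: [-0.003, 0.736, 0.677, -0.003]
contact_force: [-13.2, 12.9, 0.6]
gripper_width: 0.076
grasp_force: 66.2
```

```bash
python3 - <<'E'
from arc import *
s=manip.state();p=pose();print(np.round(p,4),s['grasp_force'],s['gripper_width'],s['contact_force'])
f=cam('top','t10');w=load('t3')
E
```

```text
[0.5408 0.1136 0.0913 1.486 ] 66.23082876205444 0.07647986258644819 [-13.23546543  12.87281315   0.64145884]
```

Request:
move_arm(increments=[0,0,2,0,0,0,0,2,0,0,0,0,0,0,0])

```text
time: 38.88
tool_pos: [0.5397, 0.1132, 0.0876]
tool_rot: [-0.004, 0.737, 0.676, -0.005]
contact_force: [-18.5, -1.2, 7.1]
gripper_width: 0.078
grasp_force: 67.4
```

Request:
move_arm(increments=[0,0,2,0,0,0,0,0,0,0])

```text
time: 39.05
tool_pos: [0.5397, 0.1138, 0.0874]
tool_rot: [-0.005, 0.736, 0.677, -0.005]
contact_force: [-23.4, -8.2, 15.0]
gripper_width: 0.079
grasp_force: 68.1
```

Request:
move_arm(increments=[0,0,0,0,0.4,0,0,0,0,0.4,0,0,0,0,0.4,0,0,-20,0,0.4,0,0,-20,0,0,0,0,0,0,0,0,0,0,0,0,0,0,0,0,0])

```text
time: 39.72
tool_pos: [0.5446, 0.113, 0.1254]
tool_rot: [0.0, 0.737, 0.676, 0.0]
contact_force: [0.0, 0.3, 0.7]
gripper_width: -0.001
grasp_force: 0.0
```

```bash
python3 - <<'E'
from arc import *
s=manip.state();p=pose();print(np.round(p,4),s['gripper_width'],s['contact_force'])
plan(p,[(*W(ch,-.061,.05,.106),1.486,0,8)])
f=cam('top','t11');g=cam('scene','s11')
cv2.imwrite('pics/c5.png',cv2.resize(g['image'][110:270,210:410],(750,600),interpolation=cv2.INTER_CUBIC))
E
```

```text
[0.5446 0.113  0.1254 1.4856] -0.0006554388752651056 [0.01681044 0.33490207 0.67955234]
[0, -1, 6, 0.0, 0, 0, -2, 7, 0.0, 0, 0, -1, 6, 0.0, 0]
```

View pics/c5.png

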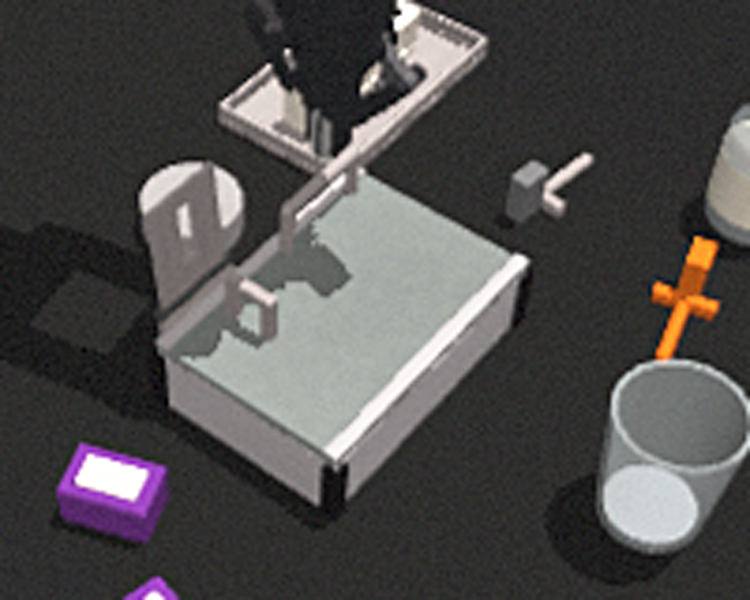

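Request:
move_arm(increments=[0,-1,6,0,0,0,-2,7,0,0,0,-1,6,0,0,0,0,3,0,0,0,0,2,0,0,0,0,0,0,0,0,0,0,0,0])

```text
time: 40.4
tool_pos: [0.5404, 0.1134, 0.1013]
tool_rot: [0.0, 0.736, 0.676, 0.0]
contact_force: [-0.1, -0.3, 0.0]
gripper_width: -0.0
grasp_force: 0.0
```

Request:
move_arm(increments=[0,0,1,0,0,0,0,0,0,0])

```text
time: 40.57
tool_pos: [0.5405, 0.1134, 0.1005]
tool_rot: [0.0, 0.737, 0.676, 0.0]
contact_force: [0.7, -0.7, -0.5]
gripper_width: -0.001
grasp_force: 0.0
```

Request:
move_arm(increments=[0,0,1,0,0,0,0,0,0,0])

```text
time: 40.73
tool_pos: [0.5406, 0.1134, 0.0999]
tool_rot: [0.0, 0.737, 0.676, 0.0]
contact_force: [-1.5, -0.3, 1.7]
gripper_width: 0.002
grasp_force: 1.2
```

Request:
move_arm(increments=[0,0,1,0,0,0,0,0,0,0])

```text
time: 40.9
tool_pos: [0.5407, 0.1135, 0.0998]
tool_rot: [0.0, 0.736, 0.676, 0.0]
contact_force: [-2.9, -0.7, 7.0]
gripper_width: -0.001
grasp_force: 3.8
```

```bash
python3 - <<'E'
from arc import *
t=load('t1' if 0 else 't11');s=load('s11')
for a,b in(((243.6,248.8),(266.8,154)),((267,250.3),(247.3,163.3))):
    P,e=tri(t,a,s,b);c,sn=np.cos(ch[2]),np.sin(ch[2]);d=P[:2]-np.array(ch[:2]);bx=c*d[0]+sn*d[1];by=-sn*d[0]+c*d[1]
    print(P.round(4),round(e,4),'box',bx.round(4),by.round(4),'ang',np.arctan2(P[2]-.063,bx+.0855))
p=pose()
y=-.055
q=lambda x,z:W(ch,x,y,z)
plan(p,[(p[0],p[1],.20,None,0,30),(*q(-.15,.21),1.486,0),(*q(-.16,.122),None,0,30),('hold',2,0)])
E
```

```text
[0.4994 0.042  0.1408] 0.0048 box -0.0959 -0.0242 ang 1.7038613380055903
[ 0.4933 -0.0223  0.1594] 0.0016 box -0.0965 -0.0888 ang 1.6842519410083048
[0, 0, -25, 0.0, 0, 0, 0, -25, 0.0, 0, 0, 0, -25, 0.0, 0, 0, 0, -25, 0.0, 0, -26, -22, -2, 0.0, 0, -27, -23, -3, 0.0, 0, -26, -22, -3, 0.0, 0, -26, -22, -2, 0.0, 0]
[0, -3, 29, 0.0, 0, 0, -4, 30, 0.0, 0, 0, -3, 29, 0.0, 0, 0, 0, 0, 0, 0, 0, 0, 0, 0, 0]
```

```bash
python3 - <<'E'
from arc import *
p=pose();print(np.round(p,4))
y=-.074
q=lambda x,z:W(ch,x,y,z)
p=plan(p,[(p[0],p[1],.20,None,0,30),(*q(-.15,.21),1.486,0),(*q(-.16,.122),None,0,30),('hold',2,0)])
print()
plan(p,[(*q(-.06,.122),1.486,0,15),(*q(-.04,.112),None,0,12),(*q(-.035,.08),None,0,12)])
E
```

```text
[0.5407 0.1135 0.0998 1.4858]
[0, 0, -25, 0.0, 0, 0, 0, -25, 0.0, 0, 0, 0, -25, 0.0, 0, 0, 0, -25, 0.0, 0, -25, -18, -2, 0.0, 0, -25, -18, -2, 0.0, 0, -25, -18, -2, 0.0, 0, -25, -17, -2, 0.0, 0]
[-24, -18, -2, 0.0, 0, 0, -3, 29, 0.0, 0, 0, -4, 30, 0.0, 0, 0, -3, 29, 0.0, 0, 0, 0, 0, 0, 0, 0, 0, 0, 0, 0]

[0, 14, 0, 0.0, 0, 0, 14, 0, 0.0, 0, 0, 15, 0, 0.0, 0, 0, 14, 0, 0.0, 0, 0, 14, 0, 0.0, 0, 0, 14, 0, 0.0, 0, 0, 15, 0, 0.0, 0, 0, 10, 5, 0.0, 0]
[0, 10, 5, 0.0, 0, 0, 2, 11, 0.0, 0, 0, 1, 10, 0.0, 0, 0, 2, 11, 0.0, 0]
```

Request:
move_arm(increments=[0,0,-25,0,0,0,0,-25,0,0,0,0,-25,0,0,0,0,-25,0,0,-25,-18,-2,0,0,-25,-18,-2,0,0,-25,-18,-2,0,0,-25,-17,-2,0,0])

```text
time: 41.57
tool_pos: [0.46, 0.0192, 0.2062]
tool_rot: [0.0, 0.736, 0.677, -0.0]
contact_force: [0.6, -0.2, -0.8]
gripper_width: -0.001
grasp_force: 0.0
```

Request:
move_arm(increments=[-24,-18,-2,0,0,0,-3,29,0,0,0,-4,30,0,0,0,-3,29,0,0,0,0,0,0,0,0,0,0,0,0])

```text
time: 42.07
tool_pos: [0.4297, -0.0015, 0.1189]
tool_rot: [-0.001, 0.737, 0.676, -0.001]
contact_force: [0.9, 0.2, 0.8]
gripper_width: -0.0
grasp_force: 0.0
```

Request:
move_arm(increments=[0,14,0,0,0,0,14,0,0,0,0,15,0,0,0,0,14,0,0,0,0,14,0,0,0,0,14,0,0,0,0,15,0,0,0,0,0,0,0,0])

```text
time: 42.73
tool_pos: [0.5347, -0.0107, 0.1236]
tool_rot: [0.002, 0.736, 0.677, 0.002]
contact_force: [-0.7, -0.1, 0.7]
gripper_width: 0.001
grasp_force: 0.0
```

```bash
python3 - <<'E'
from arc import *
s=manip.state();p=pose();print(np.round(p,4),s['contact_force'])
q=lambda x,z:W(ch,x,-.074,z)
print(q(-.06,.122))
plan(p,[(*q(-.04,.112),1.486,0,12),(*q(-.032,.075),None,0,12),('hold',2,0)])
E
```

```text
[ 0.5347 -0.0107  0.1236  1.4861] [-0.69577948 -0.12053836  0.69265556]
(np.float64(0.5309341910024837), np.float64(-0.010638974945024526), 0.122)
[0, 8, 6, 0.0, 0, 0, 8, 6, 0.0, 0, 0, 2, 9, 0.0, 0, 0, 2, 9, 0.0, 0, 0, 2, 9, 0.0, 0, 0, 2, 10, 0.0, 0, 0, 0, 0, 0, 0, 0, 0, 0, 0, 0]
```

Request:
move_arm(increments=[0,8,6,0,0,0,8,6,0,0,0,2,9,0,0,0,2,9,0,0,0,2,9,0,0,0,2,10,0,0,0,0,0,0,0,0,0,0,0,0])

```text
time: 43.4
tool_pos: [0.5535, -0.0121, 0.07]
tool_rot: [-0.001, 0.737, 0.676, -0.001]
contact_force: [0.1, -0.6, 0.5]
gripper_width: 0.001
grasp_force: 0.0
```

```bash
python3 - <<'E'
from arc import *
s=manip.state();p=pose();print(np.round(p,4),s['contact_force'])
q=lambda x,z:W(ch,x,-.074,z)
plan(p,[(*q(-.030,.0655),1.486,0,4),('hold',2,0)])
E
```

```text
[ 0.5535 -0.0121  0.07    1.4858] [ 0.11080618 -0.57378968  0.45128196]
[-0.2, 2.4, 1.5, 0.0, 0, -0.1, 2.5, 1.5, 0.0, 0, -0.2, 2.4, 1.5, 0.0, 0, 0, 0, 0, 0, 0, 0, 0, 0, 0, 0]
```

Request:
move_arm(increments=[0,2,1,0,0,0,2,1,0,0,0,2,1,0,0,0,0,0,0,0])

```text
time: 43.73
tool_pos: [0.5612, -0.0129, 0.0686]
tool_rot: [0.0, 0.737, 0.676, 0.0]
contact_force: [-0.4, -0.8, -0.8]
gripper_width: 0.0
grasp_force: 0.1
```

Request:
move_arm(increments=[0,0,1,0,0,0,0,0,0,0])

```text
time: 43.9
tool_pos: [0.5607, -0.0128, 0.0674]
tool_rot: [0.0, 0.737, 0.676, 0.0]
contact_force: [-0.2, -0.1, -0.4]
gripper_width: 0.003
grasp_force: 0.1
```

Request:
move_arm(increments=[0,0,1,0,0,0,0,0,0,0])

```text
time: 44.07
tool_pos: [0.5605, -0.0128, 0.0662]
tool_rot: [-0.0, 0.737, 0.676, -0.0]
contact_force: [0.6, 0.1, -0.2]
gripper_width: 0.001
grasp_force: 0.1
```

Request:
move_arm(increments=[0,0,1,0,0,0,0,0,0,0])

```text
time: 44.23
tool_pos: [0.5605, -0.0128, 0.0651]
tool_rot: [-0.0, 0.737, 0.676, -0.0]
contact_force: [-0.1, -0.1, -0.3]
gripper_width: -0.002
grasp_force: 0.0
```

Request:
move_arm(increments=[0,0,1,0,0,0,0,0,0,0])

```text
time: 44.4
tool_pos: [0.5605, -0.0127, 0.065]
tool_rot: [-0.0, 0.736, 0.676, -0.0]
contact_force: [-2.6, 0.6, 4.4]
gripper_width: -0.002
grasp_force: 2.4
```

Request:
move_arm(increments=[0,0,1,0,0,0,0,0,0,0])

```text
time: 44.57
tool_pos: [0.5606, -0.0127, 0.0649]
tool_rot: [-0.0, 0.736, 0.676, -0.0]
contact_force: [-5.5, 0.6, 10.0]
gripper_width: 0.001
grasp_force: 4.9
```

```bash
python3 - <<'E'
from arc import *
p=pose()
plan(p,[(p[0],p[1],.17,None,0,30),(.60,.10,.22,None,.6),(.62,.24,.22,1.57,.6),('hold',3,.6)])
E
```

```text
[0, 0, -26, 0.0, 0, 0, 0, -27, 0.0, 0, 0, 0, -26, 0.0, 0, 0, 0, -26, 0.0, 0, 29, 7, -12, 0.0, 0.6, 29, 8, -13, 0.0, 0.6, 29, 7, -13, 0.0, 0.6, 29, 8, -12, 0.0, 0.6]
[35, 2, 0, -0.021, 0.6, 35, 3, 0, -0.021, 0.6, 36, 3, 0, -0.021, 0.6, 34, 4, 0, -0.021, 0.6, 0, 0, 0, 0, 0.6, 0, 0, 0, 0, 0.6, 0, 0, 0, 0, 0.6]
```

Request:
move_arm(increments=[0,0,-26,0,0,0,0,-27,0,0,0,0,-26,0,0,0,0,-26,0,0,29,7,-12,0,0.6,29,8,-13,0,0.6,29,7,-13,0,0.6,29,8,-12,0,0.6])

```text
time: 45.23
tool_pos: [0.6006, 0.1014, 0.2192]
tool_rot: [0.0, 0.737, 0.676, 0.0]
contact_force: [0.2, -0.2, -0.4]
gripper_width: 0.56
grasp_force: 0.0
```

Request:
move_arm(increments=[35,2,0,-0.021,0.6,35,3,0,-0.021,0.6,36,3,0,-0.021,0.6,34,4,0,-0.021,0.6,0,0,0,0,0.6,0,0,0,0,0.6,0,0,0,0,0.6])

```text
time: 45.82
tool_pos: [0.6196, 0.2392, 0.2178]
tool_rot: [0.0, 0.707, 0.707, -0.0]
contact_force: [0.3, -0.5, -0.2]
gripper_width: 0.6
grasp_force: 0.0
```

```bash
python3 - <<'E'
from h import *
f=cam('wrist','w10');cam('top','t12');print(np.round(pose(),4))
im=f['image'];hsv=cv2.cvtColor(im,cv2.COLOR_BGR2HSV)
cv2.imwrite('pics/c6.png',im)
E
```

```text
[0.6198 0.2383 0.2181 1.5684]
```

View pics/c6.png

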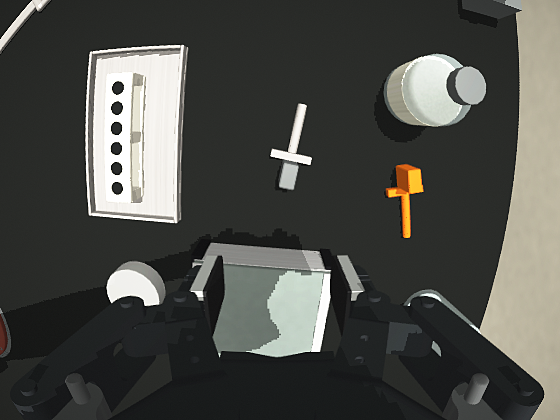

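```bash
python3 - <<'E'
from h import *
f=load('w10');im=f['image'].astype(int).mean(2)
for v in range(100,196,6): print(v,im[v,264:316:2].round().astype(int).tolist())
m=(im>150).astype('uint8');k=np.zeros_like(m);k[98:148,280:312]=1
ys,xs=np.nonzero(m*k)
P=np.array([onz(f,x,y,.010)[:2] for x,y in zip(xs,ys)],np.float32)
l=cv2.fitLine(P,2,0,.001,.001).ravel();d=l[:2]*np.sign(l[1]);print('dir',d,'yaw',np.arctan2(-d[0],d[1]),'c',P.mean(0))
s=(P-P.mean(0))@d;tip=P.mean(0)+d*s.max();print('tip',tip,'origin(flange face)',tip-d*.055)
E
```

```text
100 [43, 44, 44, 44, 45, 43, 43, 44, 43, 43, 43, 44, 44, 42, 44, 44, 43, 44, 43, 43, 44, 44, 44, 44, 42, 43]
106 [43, 44, 42, 44, 44, 44, 43, 44, 44, 43, 45, 42, 43, 44, 43, 43, 33, 170, 234, 250, 251, 216, 39, 45, 44, 44]
112 [43, 43, 43, 44, 44, 44, 44, 44, 45, 44, 44, 44, 44, 44, 43, 40, 121, 225, 247, 246, 244, 30, 43, 44, 44, 43]
118 [43, 44, 43, 43, 44, 43, 43, 44, 44, 44, 43, 44, 44, 45, 43, 66, 212, 242, 248, 240, 98, 41, 43, 44, 44, 44]
124 [44, 44, 44, 45, 43, 44, 44, 44, 44, 44, 44, 44, 45, 44, 34, 196, 237, 248, 244, 159, 36, 43, 44, 43, 44, 44]
130 [45, 44, 44, 44, 43, 44, 44, 45, 44, 43, 44, 43, 44, 40, 112, 231, 246, 245, 214, 25, 43, 43, 44, 44, 45, 44]
136 [44, 44, 44, 45, 44, 43, 44, 44, 44, 45, 44, 44, 42, 47, 220, 243, 246, 241, 43, 42, 44, 43, 45, 44, 44, 44]
142 [43, 45, 44, 44, 45, 44, 44, 44, 43, 43, 45, 43, 35, 218, 241, 248, 244, 187, 39, 43, 44, 45, 44, 43, 44, 44]
148 [44, 44, 43, 39, 91, 32, 27, 36, 41, 42, 43, 42, 153, 238, 244, 243, 210, 31, 43, 43, 44, 45, 45, 45, 44, 44]
154 [45, 44, 42, 65, 253, 245, 245, 245, 245, 245, 246, 247, 248, 248, 248, 253, 
[... 177 characters left out ...]
4, 44, 44, 44, 44, 46, 18, 51, 200, 202, 202, 204, 203, 198, 199, 108, 43, 47, 47, 44, 39, 42, 44, 44]
172 [44, 44, 44, 44, 45, 44, 47, 22, 58, 164, 201, 198, 197, 197, 197, 198, 189, 37, 44, 44, 43, 44, 44, 45, 43, 44]
178 [45, 44, 44, 44, 45, 46, 30, 38, 130, 198, 196, 195, 195, 194, 194, 202, 55, 43, 44, 44, 44, 45, 43, 44, 44, 44]
184 [44, 44, 44, 44, 45, 47, 22, 24, 192, 194, 193, 193, 193, 192, 196, 152, 37, 43, 45, 44, 45, 45, 45, 45, 44, 45]
190 [46, 43, 44, 44, 43, 46, 36, 37, 38, 26, 22, 16, 35, 30, 50, 39, 44, 44, 44, 43, 45, 44, 45, 45, 43, 45]
dir [0.21498403 0.9766176 ] yaw -0.21667548 c [0.64252   0.3055232]
tip [0.6478243 0.3296193] origin(flange face) [0.63600016 0.2759053 ]
```

```bash
python3 - <<'E'
from h import *
f=load('w10');im=f['image'].astype(int).mean(2)
m=((im>150)&(im<212)).astype('uint8');k=np.zeros_like(m);k[163:192,276:302]=1
m=cv2.morphologyEx(m*k,cv2.MORPH_OPEN,np.ones((3,3),np.uint8))
c=max(cv2.findContours(m,0,1)[0],key=cv2.contourArea)
P=np.array([onz(f,*q[0],.04)[:2] for q in c],np.float32)*1000
print('tab top',cv2.minAreaRect(P), proj(f,(.6315,.2554,.04)))
t=load('t12');ti=t['image'];print('top tab px pred',proj(t,(.6315,.2554,.04)))
a=cv2.moments(c);uv=(a['m10']/a['m00'],a['m01']/a['m00'])
g=cv2.cvtColor(ti,cv2.COLOR_BGR2GRAY)[195:212,150:185];print(uv);print(g)
E
```

```text
tab top ((631.9210205078125, 255.91319274902344), (24.394012451171875, 14.825029373168945), 77.76253509521484) (np.float64(287.86175944618935), np.float64(176.39195229760597))
top tab px pred (np.float64(173.19154086514254), np.float64(204.337820287098))
(288.3182055294731, 175.74595722483045)
[[ 55  71  74  70  67  69  69  53  31  20  17  19  25  30  32  32  32  33
   33  31  30  29  31  31  32  32  31  31  33  32  32  33  31  34  32]
 [ 36  53  68  73  72  71  65  48  33  20  16  19  23  30  34  32  33  33
   32  30  35  49  50  41  33  32  34  32  34  33  33  31  33  32  34]
 [ 29  37  55  65  68  64  54  36  28  23  20  18  24  32  33  33  31  33
   31  33  64 111 111  88  53  33  32  33  32  34  32  33  32  32  33]
 [ 27  29  37  47  53  49  37  30  27  25  19  19  25  30  32  35  34  32
   29  39 100 167 173 131  74  37  31  34  32  33  33  33  32  32  33]
 [ 30  28  27  30  36  33  31  28  29  28  19  18  23  29  30  30  31  30
   26  50 119 184 193 142  73  33  30  31  33  32  30  34  33  33  34]
 [ 29  28  28  30  28  28  27  28  28  26  17  23  40  40  35  30  28  26
   25 
[... 960 characters left out ...]
  28  29  29  28  30  29  30  29  29  27  26  27
   78 141 148 120  97 106 115 121 121 102  67  46  41  30  17  18  24]
 [ 27  30  29  29  30  30  28  30  30  29  29  31  33  31  32  30  28  40
  106 175 185 135  73  55  61  68  72  61  47  41  36  25  18  20  28]
 [ 29  29  30  29  30  29  30  31  29  28  30  30  33  33  33  31  27  58
  131 187 194 138  63  27  28  30  31  31  30  33  29  22  19  21  32]
 [ 32  29  29  30  30  32  28  30  30  30  29  30  31  34  32  32  26  74
  152 193 186 125  53  25  28  32  32  30  32  27  26  23  25  23  31]
 [ 34  28  28  29  30  31  29  28  30  28  31  29  30  33  32  31  29  73
  146 171 154  98  41  26  31  31  33  32  33  32  32  32  31  33  33]]
```

```bash
python3 - <<'E'
from h import *
p=pose();x,y,th=.6317,.2557,np.pi/2-.215
p=plan(p,[(x,y,.08,th,.6),('hold',3,.6)]);print(p)
E
```

```text
[4, 3, 34, 0.053, 0.6, 5, 3, 35, 0.053, 0.6, 4, 2, 35, 0.053, 0.6, 5, 2, 34, 0.054, 0.6, 0, 0, 0, 0, 0.6, 0, 0, 0, 0, 0.6, 0, 0, 0, 0, 0.6]
[np.float64(0.631290803949687), np.float64(0.25547140696851234), np.float64(0.08014809040127938), np.float64(1.355366030646451)]
```

Request:
move_arm(increments=[4,3,34,0.053,0.6,5,3,35,0.053,0.6,4,2,35,0.053,0.6,5,2,34,0.054,0.6,0,0,0,0,0.6,0,0,0,0,0.6,0,0,0,0,0.6])

```text
time: 46.5
tool_pos: [0.6325, 0.2561, 0.0825]
tool_rot: [0.001, 0.779, 0.627, 0.001]
contact_force: [0.6, 0.1, -0.3]
gripper_width: 0.597
grasp_force: 0.0
```

```bash
python3 - <<'E'
from h import *
p=pose();print(np.round(p,4));x,y,th=.6317,.2557,np.pi/2-.215
p=plan(p,[(x,y,.05,th,.6,20),(x,y,.014,th,.6,12),('hold',2,.6),('hold',5,0),(x,y,.12,None,0,20),('hold',2,0)]);print(p)
E
```

```text
[0.6325 0.2561 0.0825 1.3566]
[0, 0, 16, 0.0, 0.6, 0, -1, 16, 0.001, 0.6, 0, 0, 9, 0.0, 0.6, 0, 0, 9, 0.0, 0.6, 0, 0, 9, 0.0, 0.6, 0, 0, 10, 0.0, 0.6, 0, 0, 0, 0, 0.6, 0, 0, 0, 0, 0.6]
[0, 0, 0, 0, 0, 0, 0, 0, 0, 0, 0, 0, 0, 0, 0, 0, 0, 0, 0, 0, 0, 0, 0, 0, 0, 0, 0, -18, 0.0, 0, 0, 0, -18, 0.0, 0, 0, 0, -17, 0.0, 0]
[0, 0, -18, 0.0, 0, 0, 0, -18, 0.0, 0, 0, 0, -18, 0.0, 0, 0, 0, 0, 0, 0, 0, 0, 0, 0, 0]
[np.float64(0.6315602213377776), np.float64(0.256268520484976), np.float64(0.1204676158472626), np.float64(1.3556294982195716)]
```

Request:
move_arm(increments=[0,0,16,0,0.6,0,-1,16,0,0.6,0,0,9,0,0.6,0,0,9,0,0.6,0,0,9,0,0.6,0,0,10,0,0.6,0,0,0,0,0.6,0,0,0,0,0.6])

```text
time: 47.17
tool_pos: [0.6298, 0.2568, 0.0105]
tool_rot: [-0.0, 0.779, 0.628, -0.001]
contact_force: [-0.2, -0.1, -1.1]
gripper_width: 0.599
grasp_force: 0.0
```

Request:
move_arm(increments=[0,0,0,0,0,0,0,0,0,0,0,0,0,0,0,0,0,0,0,0,0,0,0,0,0,0,0,-18,0,0,0,0,-18,0,0,0,0,-17,0,0])

```text
time: 47.83
tool_pos: [0.6296, 0.2567, 0.0641]
tool_rot: [-0.0, 0.779, 0.628, -0.001]
contact_force: [0.3, 0.3, -1.3]
gripper_width: 0.173
grasp_force: 58.6
```

Request:
move_arm(increments=[0,0,-18,0,0,0,0,-18,0,0,0,0,-18,0,0,0,0,-20,0,0,0,0,-20,0,0,0,0,0,0,0,0,0,0,0,0])

```text
time: 48.42
tool_pos: [0.6309, 0.2571, 0.1594]
tool_rot: [0.0, 0.779, 0.628, 0.001]
contact_force: [0.1, 0.5, -2.2]
gripper_width: 0.175
grasp_force: 58.6
```

```bash
python3 - <<'E'
from arc import *
p=pose();s=manip.state();print(np.round(p,4),s['gripper_width'],s['grasp_force'])
x,y,_=W(ch,-.0355,-.150);print(x,y)
f=cam('wrist','w11')
plan(p,[(.60,.05,.17,1.486,0),(x,y-.01,.15,None,0),('hold',3,0)])
im=f['image'].astype(int).mean(2)
E
```

```text
[0.6309 0.2571 0.1594 1.3568] 0.1751969601278252 58.63852679729462
0.5488935141348062 -0.08844458343585779
[-35, 2, -2, -0.022, 0, -35, 2, -2, -0.021, 0, -35, 1, -1, -0.022, 0, -34, 0, -2, -0.021, 0, -35, -1, -2, -0.022, 0, -35, -2, -2, -0.021, 0, -30, -8, 4, 0.0, 0, -31, -7, 4, 0.0, 0]
[-30, -8, 4, 0.0, 0, -31, -7, 4, 0.0, 0, -30, -8, 4, 0.0, 0, 0, 0, 0, 0, 0, 0, 0, 0, 0, 0, 0, 0, 0, 0, 0]
```

Request:
move_arm(increments=[-35,2,-2,-0.022,0,-35,2,-2,-0.021,0,-35,1,-1,-0.022,0,-34,0,-2,-0.021,0,-35,-1,-2,-0.022,0,-35,-2,-2,-0.021,0,-30,-8,4,0,0,-31,-7,4,0,0])

```text
time: 49.13
tool_pos: [0.5772, -0.0108, 0.159]
tool_rot: [-0.001, 0.737, 0.676, -0.001]
contact_force: [0.2, -0.4, -1.4]
gripper_width: 0.179
grasp_force: 58.8
```

Request:
move_arm(increments=[-30,-8,4,0,0,-31,-7,4,0,0,-30,-8,4,0,0,0,0,0,0,0,0,0,0,0,0,0,0,0,0,0])

```text
time: 49.63
tool_pos: [0.5474, -0.0977, 0.1476]
tool_rot: [-0.001, 0.737, 0.676, -0.0]
contact_force: [0.1, 0.0, -1.1]
gripper_width: 0.175
grasp_force: 58.7
```

```bash
python3 - <<'E'
from arc import *
p=pose();s=manip.state();print(np.round(p,4),s['gripper_width'],s['grasp_force'])
f=cam('wrist','w12')
g=f['image'].copy()
# predicted markers: rod tip, flange centre, staple top bar corners
ct,sn=np.cos(p[3]),np.sin(p[3])
def tl(a,b,z): return (p[0]+ct*a+sn*b,p[1]+sn*a-ct*b,z)
M=[tl(.0754,0,p[2]-.0005),tl(.0204,0,p[2]-.0005),W(ch,-.0355-.019,-.055,.092),W(ch,-.0355+.019,-.055,.092)]
for q in M:
    u,v=proj(f,q);print(round(u,1),round(v,1));cv2.circle(g,(int(round(u)),int(round(v))),2,(0,0,255),-1)
cv2.imwrite('pics/c7.png',cv2.resize(g[60:330,160:420],(578,600),interpolation=cv2.INTER_CUBIC))
x,y,_=W(ch,-.0355,-.150)
E
```

```text
[ 0.5474 -0.0977  0.1476  1.4854] 0.17535284367900295 58.74036490917206
274.7 110.4
274.9 230.8
245.0 67.6
308.2 67.5
```

View pics/c7.png

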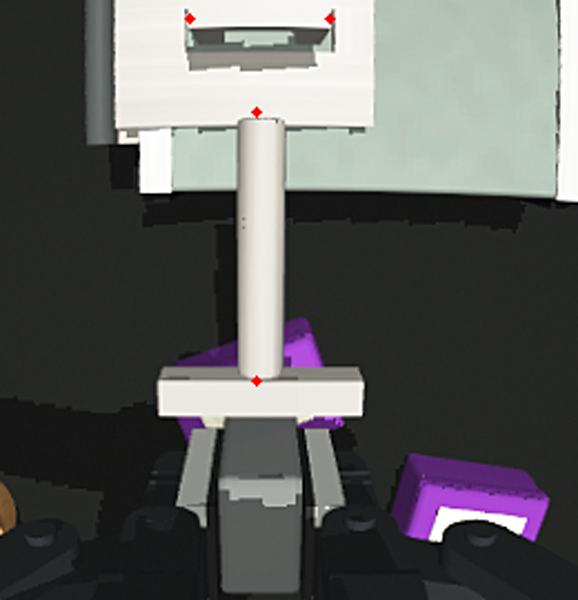

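```bash
python3 - <<'E'
from arc import *
p=pose();q=lambda y,z:W(ch,-.0365,y,z)
plan(p,[(*q(-.162,.095),1.486,0,15),(*q(-.162,.079),None,0,8),('hold',3,0)])
E
```

```text
[-1, 0, 13, 0.0, 0, 0, 0, 14, 0.0, 0, -1, 0, 13, 0.0, 0, -1, -1, 13, 0.0, 0, 0, 0, 5, 0.0, 0, 0, 0, 6, 0.0, 0, 0, 0, 5, 0.0, 0, 0, 0, 0, 0, 0]
[0, 0, 0, 0, 0, 0, 0, 0, 0, 0]
```

Request:
move_arm(increments=[-1,0,13,0,0,0,0,14,0,0,-1,0,13,0,0,-1,-1,13,0,0,0,0,5,0,0,0,0,6,0,0,0,0,5,0,0,0,0,0,0,0])

```text
time: 50.35
tool_pos: [0.5465, -0.1009, 0.0792]
tool_rot: [-0.001, 0.736, 0.676, -0.0]
contact_force: [0.2, -0.1, -0.0]
gripper_width: 0.179
grasp_force: 58.7
```

Request:
move_arm(increments=[0,0,0,0,0,0,0,0,0,0])

```text
time: 50.52
tool_pos: [0.5475, -0.1013, 0.081]
tool_rot: [0.001, 0.737, 0.676, 0.0]
contact_force: [0.1, 0.7, 0.1]
gripper_width: 0.175
grasp_force: 58.7
```

```bash
python3 - <<'E'
from arc import *
s=manip.state();p=pose();q=lambda y,z:W(ch,-.0365,y,z);print(np.round(p,4),s['contact_force'],s['gripper_width'],q(-.162,.079))
plan(p,[(*q(-.125,.079),1.486,0,10),(*q(-.086,.079),1.486,0,8),('hold',2,0)])
# rod tip check in the picture: centre column of bright rod near predicted mid-rod
f=cam('wrist','w13');im=f['image'].astype(int).mean(2)
ct,sn=np.cos(p[3]),np.sin(p[3])
for a in(.04,.06,.07):
    u,v=proj(f,(p[0]+ct*a,p[1]+sn*a,p[2]-.0005));u,v=int(round(u)),int(round(v));print(u,v,im[v,u-24:u+25:3].round().astype(int).tolist())
u=[proj(f,W(ch,-.0355+d,-.055,.092)) for d in(-.019,.019)];print(np.round(u,1))
E
```

```text
[ 0.5475 -0.1013  0.081   1.4858] [0.10138135 0.71704801 0.05429363] 0.1752576483247669 (np.float64(0.5468783522666749), np.float64(-0.10031636184708285), 0.079)
[10, 0, 0, 0.0, 0, 9, 0, 1, 0.0, 0, 9, 0, 0, 0.0, 0, 10, -1, 1, 0.0, 0, 8, 0, 0, 0.0, 0, 8, 0, 0, 0.0, 0, 7, 0, 0, 0.0, 0, 8, 0, 0, 0.0, 0]
[8, 0, 0, 0.0, 0, 0, 0, 0, 0, 0, 0, 0, 0, 0, 0]
275 190 [37, 39, 38, 20, 21, 35, 178, 214, 227, 232, 229, 199, 108, 37, 37, 38, 36]
275 145 [177, 177, 177, 177, 176, 125, 168, 208, 227, 233, 231, 208, 143, 175, 174, 174, 173]
275 123 [196, 195, 195, 194, 199, 95, 163, 204, 224, 233, 230, 210, 164, 194, 192, 192, 193]
[[228.3  33. ]
 [322.4  32.8]]
```

Request:
move_arm(increments=[10,0,0,0,0,9,-1,1,0,0,9,0,0,0,0,10,0,0,0,0,0,0,0,0,0,0,0,0,0,0])

```text
time: 51.07
tool_pos: [0.5491, -0.0622, 0.0793]
tool_rot: [0.0, 0.736, 0.677, -0.0]
contact_force: [-0.4, 0.5, -1.3]
gripper_width: 0.177
grasp_force: 58.7
```

Request:
move_arm(increments=[8,0,0,0,0,8,0,0,0,0,7,0,0,0,0,8,0,0,0,0,0,0,0,0,0,0,0,0,0,0])

```text
time: 51.57
tool_pos: [0.5518, -0.0317, 0.0793]
tool_rot: [0.0, 0.736, 0.677, -0.0]
contact_force: [-0.2, -0.4, -0.9]
gripper_width: 0.176
grasp_force: 58.7
```

```bash
python3 - <<'E'
from arc import *
s=manip.state();p=pose();c,sn=np.cos(ch[2]),np.sin(ch[2]);d=np.array(p[:2])-ch[:2]
print(np.round(p,4),'box',c*d[0]+sn*d[1],-sn*d[0]+c*d[1],s['contact_force'],s['gripper_width'])
E
```

```text
[ 0.5518 -0.0317  0.0793  1.4868] box -0.03741947281252889 -0.09325990994425618 [-0.15478152 -0.44855292 -0.87875768] 0.17565882295783647
```

Request:
move_arm(increments=[6,0,0,0,0,4,0,0,0,0,0,0,0,0,0,0,0,1,0,0,0,0,1,0,0,0,0,0,0,0])

```text
time: 52.07
tool_pos: [0.5528, -0.0225, 0.0774]
tool_rot: [0.0, 0.737, 0.676, 0.0]
contact_force: [0.2, 0.4, -1.7]
gripper_width: 0.173
grasp_force: 58.8
```

Request:
move_arm(increments=[2,0,0,0,0,0,0,0,0,0])

```text
time: 52.23
tool_pos: [0.5529, -0.0202, 0.0774]
tool_rot: [0.0, 0.737, 0.676, 0.0]
contact_force: [0.1, 0.2, -0.9]
gripper_width: 0.177
grasp_force: 58.8
```

Request:
move_arm(increments=[1,0,0,0,0,0,0,0,0,0])

```text
time: 52.4
tool_pos: [0.5529, -0.0192, 0.0773]
tool_rot: [0.0, 0.736, 0.676, 0.0]
contact_force: [1.2, -0.2, -1.0]
gripper_width: 0.179
grasp_force: 58.8
```

Request:
move_arm(increments=[1,0,0,0,0,0,0,0,0,0])

```text
time: 52.57
tool_pos: [0.553, -0.0182, 0.0773]
tool_rot: [0.0, 0.736, 0.676, 0.0]
contact_force: [1.0, 0.4, -1.5]
gripper_width: 0.179
grasp_force: 58.8
```

Request:
move_arm(increments=[1,0,0,0,0,0,0,0,0,0])

```text
time: 52.73
tool_pos: [0.5531, -0.0172, 0.0773]
tool_rot: [-0.0, 0.736, 0.676, 0.0]
contact_force: [-0.6, -0.2, -0.8]
gripper_width: 0.178
grasp_force: 58.8
```

Request:
move_arm(increments=[1,0,0,0,0,0,0,0,0,0])

```text
time: 52.9
tool_pos: [0.5532, -0.0167, 0.0774]
tool_rot: [0.0, 0.736, 0.677, -0.0]
contact_force: [-0.4, -2.1, 0.1]
gripper_width: 0.176
grasp_force: 58.7
```

Request:
move_arm(increments=[0.5,0,0,0,0,0,0,0,0,0,0,0,1,0,0,0,0,0,0,0])

```text
time: 53.23
tool_pos: [0.5532, -0.0166, 0.0772]
tool_rot: [0.0, 0.736, 0.676, -0.001]
contact_force: [-3.2, -4.7, 3.4]
gripper_width: 0.175
grasp_force: 59.6
```

Request:
move_arm(increments=[0,0,0.7,0,0,0,0,0,0,0])

```text
time: 53.4
tool_pos: [0.5533, -0.0167, 0.0772]
tool_rot: [0.0, 0.736, 0.676, -0.001]
contact_force: [-5.4, -4.6, 7.4]
gripper_width: 0.179
grasp_force: 60.0
```

Seated on the hasp (z force up) and against the loop. Release slightly, retreat up.

Request:
move_arm(increments=[0,0,0,0,0.4,0,0,0,0,0.4,0,0,0,0,0.4,0,0,-15,0,0.4,0,0,-25,0,0.4,0,0,-30,0,0.4,0,0,-30,0,0.4,-20,0,-20,0,0.4])

```text
time: 54.07
tool_pos: [0.5526, -0.0335, 0.1986]
tool_rot: [0.001, 0.735, 0.678, 0.002]
contact_force: [0.7, -0.3, 0.8]
gripper_width: 0.401
grasp_force: 0.0
```

Request:
move_arm(increments=[-30,0,0,0,0.4,-30,0,0,0,0.4,0,0,0,0,0.4,0,0,0,0,0.4,0,0,0,0,0.4])

```text
time: 54.48
tool_pos: [0.5462, -0.095, 0.1951]
tool_rot: [-0.001, 0.737, 0.676, 0.0]
contact_force: [-1.1, -0.3, 0.4]
gripper_width: 0.398
grasp_force: 0.0
```

```bash
python3 - <<'E'
from arc import *
f=cam('wrist','w14');t=cam('top','t14');g=cam('scene','s14')
a=cv2.resize(f['image'][30:330,130:430],(400,400));b=cv2.resize(g['image'][60:330,210:440],(340,400),interpolation=cv2.INTER_CUBIC)
cv2.imwrite('pics/c8.png',np.hstack([a,b]));print(np.round(pose(),4))
E
```

```text
[ 0.5463 -0.0945  0.1952  1.4872]
```

View pics/c8.png

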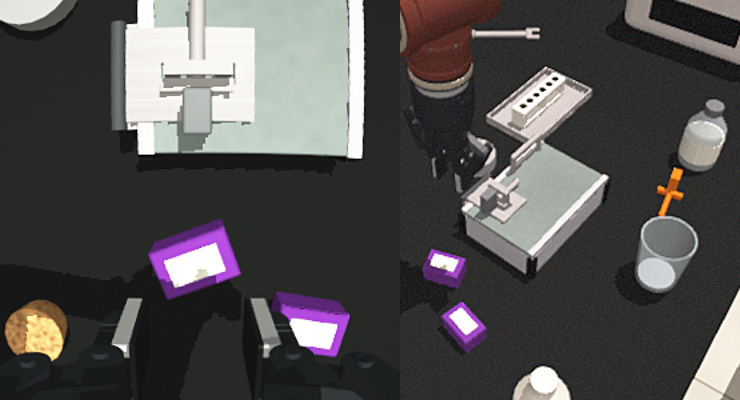

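```bash
python3 - <<'E'
from arc import *
f=load('w14');im=f['image'].astype(int).mean(2)
for n,q in(('loop -y edge top',W(ch,-.0355,-.059,.096)),('loop +y edge top',W(ch,-.0355,-.051,.096)),('flange front top if y=-.059',W(ch,-.0505,-.059,.075)),('flange back',W(ch,-.0505,-.067,.075)),('front if 5mm gap',W(ch,-.0505,-.064,.075))): print(n,np.round(proj(f,q),1))
u=int(proj(f,W(ch,-.0505,-.059,.075))[0])
print(u,[(v,int(im[v,u])) for v in range(70,112)])
u2=int(proj(f,W(ch,-.0355+.018,-.059,.075))[0]);print(u2,[(v,int(im[v,u2])) for v in range(70,112)])
E
```

```text
loop -y edge top [278.5  85.7]
loop +y edge top [278.5  75.1]
flange front top if y=-.059 [259.5  88.8]
flange back [259.5  98.6]
front if 5mm gap [259.5  94.9]
259 [(70, 243), (71, 244), (72, 244), (73, 244), (74, 244), (75, 244), (76, 244), (77, 244), (78, 244), (79, 244), (80, 244), (81, 244), (82, 244), (83, 245), (84, 253), (85, 236), (86, 58), (87, 70), (88, 111), (89, 155), (90, 149), (91, 147), (92, 147), (93, 146), (94, 140), (95, 125), (96, 255), (97, 250), (98, 181), (99, 113), (100, 145), (101, 129), (102, 254), (103, 248), (104, 246), (105, 244), (106, 242), (107, 242), (108, 242), (109, 242), (110, 241), (111, 239)]
300 [(70, 247), (71, 247), (72, 247), (73, 246), (74, 246), (75, 246), (76, 246), (77, 246), (78, 246), (79, 246), (80, 246), (81, 246), (82, 246), (83, 247), (84, 253), (85, 253), (86, 56), (87, 67), (88, 106), (89, 150), (90, 145), (91, 145), (92, 143), (93, 135), (94, 252), (95, 253), (96, 248), (97, 252), (98, 198), (99, 104), (100, 146), (101, 145), (102, 142), (103, 132), (104, 255), (105, 249), (106, 244), (107, 243), (108, 243), (109, 243), (110, 243), (111, 243)]
```

```bash
python3 -c "
from plant import manip
print(manip.job_done())"
```

```text
the job is handed in; nothing more can be done
None
```

I handed the job in at about 55 s: the rack is in the tray, all four tubs are in the shut box, the hasp lies flat on the lid, and the pin is through the staple with its flange against the loop; I don't have the judge's verdict.

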